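# Pack the specimen carrier and hold its end gate on the hinge

## Task

Pack the loose slide carton and the jar upright on the floor of the specimen carrier, beside the slide box already in it, setting them down rather than dropping them. Then lift the end gate out of its wooden stand and bring it upright to the carrier's open end so that its knuckle sits between the two fixed knuckles and the holes line up for the hinge pin. Finish while still holding the gate there in the gripper, aligned, still and without pressing hard; leave the mouse, dropper bottle, dish and pin where they are.

Things in the scene. Friction and masses are not known exactly. Their poses are not given: they have to be found in the camera images.
- carrier: Grey open box fixed to the bench, 66 (x) by 150 (y) mm outside, walls 45 high, 5 thick; inner floor 6 above the bench, 56 wide in x. Origin: centre of the box's underside, z up. A brown slide box 84 high, fixed, fills its +y end; free floor from y -70 to +36. The -y end is open: a lip 24 high (y -70 to -75), outside it the fixed hinge half on a foot reaching y -101.
- hinge_axis (a point): Centre of the fixed hinge half, at (0, -85, +20) mm in the carrier's frame, same axes; x is the hole axis. Two steel knuckles, 16 mm diameter, 9 mm holes, from 15 to 33 mm either side (gap 30, its edges chamfered 2.5). Between them a gutter: bottom 9 below the axis, sides 10 off in y (lip to 4 above the axis, kerb up to the axis): a knuckle resting in it is 1 mm low.
- gate: Loose grey end gate, 0.08-0.17 kg: panel 70 wide (x), 8 thick (y), 13 to 108 mm above the origin; at its foot one steel knuckle, 16 mm diameter, 24 long along x, 9 mm hole. Origin: knuckle centre on the hole axis; z up. The same either way round. Starts upright in the stand, origin 16 mm above the bench. Pinch it across its thickness near the top edge; let go at the hinge, it tips.
- stand: Wooden stand fixed to the bench, base 100 (x) by 60 (y) by 8 mm, two slotted posts to 62 mm high that take the gate's side edges (slots open at the top). Origin: centre of its underside; gate's x along the stand's x. Lift the gate straight up 60 mm to clear it.
- carton: Loose brown slide carton with a paper band, 36 (x) by 48 (y) by 78 (z) mm, 0.08 to 0.17 kg. Origin: centre of its underside.
- jar: Loose amber glass jar with a wide white cap, straight-sided, 44 mm diameter, 78 high (the cap is the top 28), 0.09 to 0.18 kg. Origin: centre of its underside, z up.
- mouse: Black computer mouse, 104 by 60 by 34 mm, origin under its centre. Leave alone.
- dropper: White dropper bottle, 36 diameter, 85 high, origin under its centre. Leave alone.
- dish: Round glass dish, 92 diameter, 18 high, origin under its centre. Leave alone.
- pin: Steel hinge pin lying on the bench, 6 diameter, 80 long along its y, with a 12 mm square head; origin on the bench under its middle. Kept for later: leave alone.
There are look-alikes about, which are no part of the job. Leave any black look-alike of the gate alone.

How it is judged:
By the outcome, as a careful person would: the job done as asked, in the order asked, and still so for the second after the job is handed in, while the arm keeps its last pose, push and grip.
It also fails if it takes over 67 s, if anything falls off the work surface, if the arm or the gripper's body presses on something with over 40 N, if the wrist force passes 120 N, or if a joint passes its speed limit or range.

## Robot

A 6-joint arm with a two-finger parallel gripper is mounted at the origin on the work surface. World frame = base frame: x ahead of the robot, y to its left, z up, the work surface at z = 0. Lengths are in m, angles in rad, forces in N, time in s.
With the tool pointing down it reaches from about 0.35 to 0.975 m from the base axis. Payload 4.9 kg.
Tool frame: the origin (TCP) lies on the centre line of the jaws, within the pads' length; the fingertips stand 14 mm ahead of it and the grasp point (between the pads) lies 5 mm behind it (manip.nose_length is the distance from the TCP to the fingertips, in m); z points along the fingers, y is the line along which they close (so a half turn about z gives the same grasp; the last joint's range is limited). The gripper opens to 85 mm and grips with 20 to 120 N. Pads are 22 mm wide; open, the fingers measure 114 mm over their backs; the gripper's body (76 mm by 85 mm) begins 54 mm behind the grasp point. The pads swing forward as they close: fully open they stand 13 mm farther back than shut.
Start: joints at [1.107, 0.053, 1.613, -0, 1.476, -0.119], TCP at [0.211, 0.588, 0.245] pointing down, gripper open.
Joint ranges: [-3.01, 3.01], [-1.01, 2.22], [0.06, 2.58], [-1.02, 4.17], [0.09, 2.62], [-3.14, 3.14]. Speed limits (rad/s): [2.57, 2.57, 3.14, 3.14, 3.14, 3.14].

## Interface

Orientations are given as a unit quaternion [w, x, y, z].
In Python, from plant import manip, imaging gives the robot as it stands.
- The arm moves only by the tool play_rows, never from a script. Its argument "commands" is a list of rows, each a list of 6 numbers: the shift along the tool's x, y, z in mm, then the turn, a rotation vector about the tool's x, y, z in degrees. A call has 1 to 5 rows; each row shifts and turns the commanded pose from where the row before left it, along the tool's axes as they then stand; what a row does not reach is not made up. A row lasts 1/12 s, in which the tool goes at most 41.7 mm and 7.16 degrees, less where a joint would pass 70% of its speed; a pose out of reach is approached as far as the arm can. A call is refused whole if a number of a shift passes 41.7 or a number of a turn 7.16, either way. A call with a gripper value outside its range is refused whole. "hand" is the finger opening in mm, from 0 to 85.4, set as the call begins (left out, the last holds). The fingers move at their own pace and stop on an object; the grip force is fixed at half the most. Time passes only in rows, so rows that do not move let the fingers close. It gives the time, the measured TCP pose, the force, the opening and the grip force at its end, in the units of the state.
- manip.state(): the state, without advancing time (a new reading comes with each control period).
- imaging.grab_frame(name): name is "scene" or "side" or "wrist"; returns a dict with "image" (400x640x3 uint8, red, green, blue), "fx", "fy", "cx", "cy" (pixels), "k1" (the pictures are not rectified: a ray, as slopes to the right and down, at radius r is drawn at 1 + k1 r^2 times it, then the intrinsics apply), "R" (3x3) and "t" (3): a world point X has camera coordinates R X + t; the wrist camera has in their place "mount" (4x4, takes a point from camera to tool coordinates, whose origin is the TCP and whose axes are the flange's). Camera axes: x right, y down, z forward; pixel columns grow to the right and rows downward; lengths in m; the calibration is good to about 2 mm. A picture is of the moment at which its call begins: read the wrist's pose just before it. There is no depth.
- manip.job_done(): hands the job in; it is judged then, once.
The state is a dict: "time": time; "joint_pos": joint angles; "joint_vel": joint speeds; "joint_efforts": joint torques, N m; "tool_pos": TCP position; "tool_rot": TCP orientation; "contact_force": force on the tool from outside, world axes, zero at the start; "ft_torque": the same for the moment, N m; "gripper_width": opening from 0.0 (shut) to 1.0 (fully open); "grasp_force": force on a finger pad.
Only numpy, scipy, OpenCV 4.12 (cv2) and the standard library are available. Lean on these libraries where they do the work, as an engineer would, in place of code of your own. Each camera call takes 0.05 s, during which the arm holds its last target. There are 200 camera calls.

## Working session

There is one attempt and no reset: what is moved stays moved. The work goes in short steps, Python scripts to look and compute and a tool call to move; the robot and the scene stay as the last step left them, time stands still between calls to the robot, and variables do not carry over. Pictures are saved under pics/ and viewed, at most 10 in all, crops included, and the job is handed in when it is done.

Besides the shell and the picture viewer there is one more tool, called after ">>>" as name([rows], argument=value, ...), one row to a line, values as JSON. play_rows: Moves the arm, as the interface text tells. Its arguments: {"type":"object","properties":{"commands":{"type":"array","items":{"type":"array","items":{"type":"number"}}},"hand":{"type":"number"}},"required":["commands"]}

```bash
ls; mkdir -p pics
python3 - <<'E'
from plant import manip, imaging
import cv2,numpy as np
s=manip.state();print(s)
for n in("scene","side","wrist"):
    f=imaging.grab_frame(n);cv2.imwrite(f"pics/{n}0.png",f["image"][:,:,::-1])
    print(n,{k:np.round(v,4).tolist() for k,v in f.items() if k!="image"})
E
```

```text
pics
{'time': 0.0, 'joint_pos': array([ 1.10700179e+00,  5.33521064e-02,  1.61430272e+00, -6.01179772e-06,
        1.47601523e+00, -1.19024227e-01]), 'joint_vel': array([ 8.47161635e-05, -1.76812542e-03, -1.02956202e-03,  1.09899154e-03,
       -9.31108033e-04, -4.50408578e-04]), 'joint_efforts': array([-1.41432665e-03, -3.93660808e+01, -3.70189834e+01, -1.26692903e-04,
        6.91281661e-03, -1.06417292e-05]), 'tool_pos': array([0.21098182, 0.58767266, 0.24406074]), 'tool_rot': array([-2.95556268e-04,  1.71532260e-01,  9.85177956e-01, -9.95771806e-04]), 'contact_force': array([-0.1869699 , -0.03753782, -1.03350488]), 'ft_torque': array([-0.01003407,  0.02846491,  0.02105527]), 'grasp_force': 0.0, 'gripper_width': 1.0008325300577148}
scene {'fx': 467.7099, 'fy': 467.7099, 'cx': 315.4872, 'cy': 195.5891, 'k1': 0.0023, 'R': [[-0.4696, 0.8827, -0.0182], [0.6951, 0.357, -0.624], [-0.5443, -0.3056, -0.7812]], 't': [0.3445, -0.3885, 1.3993]}
side {'fx': 423.5795, 'fy': 423.5795, 'cx': 314.8655, 'cy': 198.4862, 'k1': -0.0194, 'R': [[0.9623, -0.2717, -0.0097], [-0.2075, -0.7106, -0.6723], [0.1758, 0.649, -0.7402]], 't': [-0.6083, 0.1002, 0.9608]}
wrist {'fx': 277.0218, 'fy': 277.0218, 'cx': 316.674, 'cy': 199.9683, 'k1': -0.0268, 'mount': [[0.0003, -0.952, -0.3059, 0.0791], [1.0, 0.0005, -0.0007, 0.0004], [0.0008, -0.3059, 0.952, -0.1278], [0.0, 0.0, 0.0, 1.0]]}
```

View pics/scene0.png

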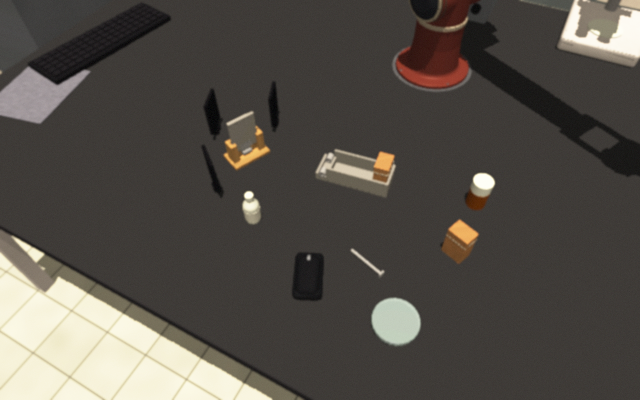

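View pics/side0.png

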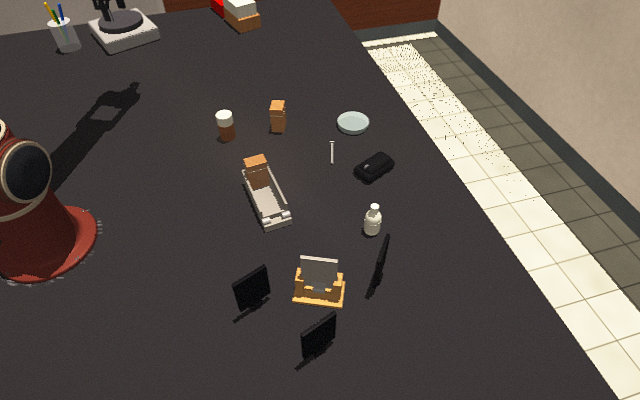

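Scene view: carrier at about (355,172) with its open end on the left, jar (481,190), carton (460,242), and the stand with the grey gate (245,140) among three black look-alikes. In the side view: carrier (267,195), jar (226,126), carton (278,117), stand (319,285).

```bash
cat > h.py <<'E'
from plant import manip, imaging
import cv2,numpy as np
from scipy.spatial.transform import Rotation as Ro
def rot(s): q=s["tool_rot"]; return Ro.from_quat([q[1],q[2],q[3],q[0]]).as_matrix()
def grab(n,save=None):
    s=manip.state(); f=imaging.grab_frame(n)
    if n=="wrist":
        M=f["mount"]; T=rot(s); f["Rcw"]=T@M[:3,:3]; f["o"]=T@M[:3,3]+s["tool_pos"]
    else: f["Rcw"]=f["R"].T; f["o"]=-f["R"].T@f["t"]
    if save: cv2.imwrite(f"pics/{save}.png",f["image"][:,:,::-1])
    f["hsv"]=cv2.cvtColor(f["image"],cv2.COLOR_RGB2HSV)
    return f
def ray(f,p):
    p=np.atleast_2d(np.asarray(p,float)); d=(p-[f["cx"],f["cy"]])/[f["fx"],f["fy"]]
    u=d.copy()
    for _ in range(8): u=d/(1+f["k1"]*(u**2).sum(1,keepdims=True))
    return np.c_[u,np.ones(len(u))]@f["Rcw"].T
def plane(f,p,z):
    r=ray(f,p); return f["o"]+r*((z-f["o"][2])/r[:,2])[:,None]
def tri(f,p,g,q):
    a=ray(f,p)[0];b=ray(g,q)[0]
    st=np.linalg.lstsq(np.c_[a,-b],g["o"]-f["o"],rcond=None)[0]
    A=f["o"]+a*st[0];B=g["o"]+b*st[1]; return (A+B)/2,np.linalg.norm(A-B)
def proj(f,X):
    c=(np.atleast_2d(X)-f["o"])@f["Rcw"]; u=c[:,:2]/c[:,2:]
    return u*(1+f["k1"]*(u**2).sum(1,keepdims=True))*[f["fx"],f["fy"]]+[f["cx"],f["cy"]]
def comps(m,minA=30):
    n,l,st,c=cv2.connectedComponentsWithStats(m.astype(np.uint8))
    return [(st[i].tolist(),c[i].round(1).tolist(),l==i) for i in range(1,n) if st[i][4]>=minA]
def go(x,y,z,yaw=None):
    """tool-frame shift mm (and turn about z, deg) from present to target; yaw = world direction of tool y axis, mod 180"""
    s=manip.state(); T=rot(s); d=T.T@(np.array([x,y,z])-s["tool_pos"])*1000
    out=[d.round(1).tolist()]
    if yaw is not None:
        cur=np.degrees(np.arctan2(T[1,1],T[0,1])); w=-((yaw-cur+90)%180-90); out.append(round(w,1))
    return out
E
python3 - <<'E'
from h import *
f=grab("scene");g=grab("side")
for n,p,q in [("carton",(462,231),(278,103)),("jar",(483,182),(224,114)),("sbox",(384,158),(255,160)),("gatetop",(242,117),(319,259)),("hinge",(325,163),(281,224))]:
    X,e=tri(f,p,g,q);print(n,X.round(3),round(e,4))
T=rot(manip.state());print(T.round(3))
for n,z in(("carton",.078),("jar",.078)):0
E
```

```text
carton [0.6   0.26  0.083] 0.0003
jar [0.45  0.262 0.076] 0.0004
sbox [0.495 0.046 0.087] 0.0056
gatetop [ 0.556 -0.29   0.121] 0.0079
hinge [ 0.515 -0.099  0.014] 0.0185
[[-0.941  0.338 -0.   ]
 [ 0.338  0.941 -0.001]
 [ 0.    -0.001 -1.   ]]
```

View pics/wrist0.png

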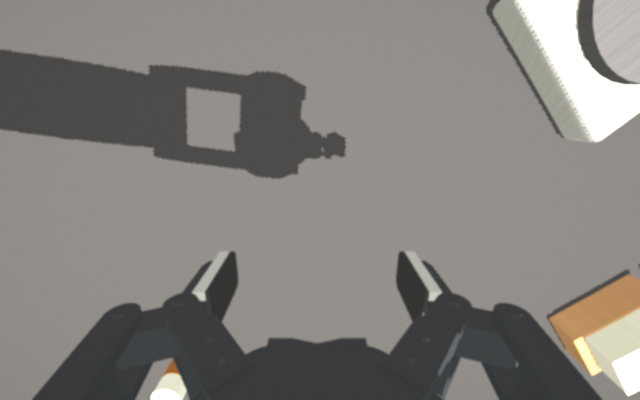

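The wrist view shows the bench, the gripper's shadow and a microscope base at top right. Image up is +tool x. I'm moving to view the carton and jar.

>>> play_rows([
  [-39, -14.5, -4],
  [-39, -14.5, -4],
  [-39, -14.5, -4],
  [-39, -14.5, -4],
  [-39, -14.5, -4],
])

```text
schema error: expected 6 numbers
```

>>> play_rows([
  [-39, -14.5, -4],
  [-39, -14.5, -4],
  [-39, -14.5, -4],
  [-39, -14.5, -4],
  [-39, -14.5, -4],
])

```text
schema error: expected 6 numbers
```

>>> play_rows([
  [-39, -14.5, -4],
  [-39, -14.5, -4],
  [-39, -14.5, -4],
  [-39, -14.5, -4],
  [0, 0, 0],
])

```text
schema error: expected 6 numbers
```

Run:
```python
from h import *
print(manip.state()["tool_pos"])
f=grab("wrist","w1")
h=f["hsv"]
for X in([.6,.26,.078],[.45,.262,.078]):print(proj(f,X))
m=(h[...,0]>5)&(h[...,0]<22)&(h[...,1]>120)&(h[...,2]>50)
for s,c,_ in comps(m):print("brown",s,c)
m=(h[...,1]<60)&(h[...,2]>150)
for s,c,_ in comps(m):print("white",s,c)
```

```text
[0.21109455 0.58794368 0.24467326]
[[210.90268546 461.85063149]]
[[166.49637164 401.86214416]]
brown [550, 275, 90, 95, 3104] [596.3, 311.4]
brown [165, 360, 14, 14, 98] [172.1, 368.0]
white [493, 0, 147, 144, 14145] [577.8, 61.5]
white [193, 250, 36, 51, 530] [209.6, 274.4]
white [405, 250, 37, 51, 522] [423.7, 274.4]
white [585, 309, 55, 87, 3020] [619.0, 351.7]
white [575, 338, 23, 35, 257] [585.7, 354.9]
white [149, 374, 38, 26, 757] [168.8, 388.1]
```

View pics/w1.png

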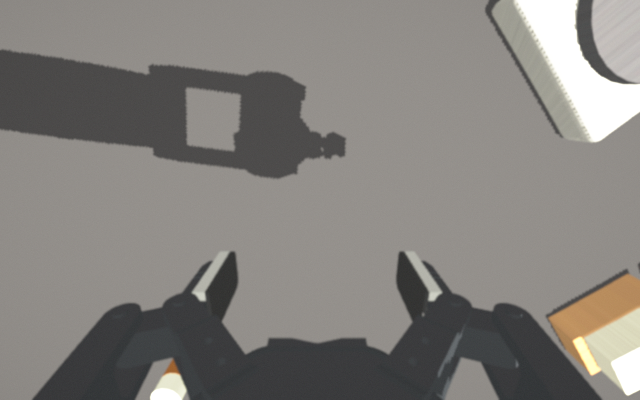

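The arm didn't move because I sent 3 numbers per row instead of 6, so the picture is unchanged. I'm resending with full rows.

>>> play_rows([
  [-39, -14.5, -4, 0, 0, 0],
  [-39, -14.5, -4, 0, 0, 0],
  [-39, -14.5, -4, 0, 0, 0],
  [-39, -14.5, -4, 0, 0, 0],
  [-39, -14.5, -4, 0, 0, 0],
])

```text
time: 0.72
tool_pos: [0.3708, 0.4531, 0.2655]
tool_rot: [0.0, 0.171, 0.985, 0.0]
contact_force: [0.7, 0.2, -0.2]
gripper_width: 0.999
grasp_force: 0.0
```

>>> play_rows([
  [-39, -14.5, -4, 0, 0, 0],
  [-39, -14.5, -4, 0, 0, 0],
  [-39, -14.5, -4, 0, 0, 0],
  [-39, -14.5, -4, 0, 0, 0],
  [-39, -14.5, -4, 0, 0, 0],
])

```text
time: 1.13
tool_pos: [0.5295, 0.3191, 0.2855]
tool_rot: [0.0, 0.172, 0.985, 0.0]
contact_force: [1.1, 0.5, -0.6]
gripper_width: 0.998
grasp_force: 0.0
```

>>> play_rows([
  [-39, -14.5, -4, 0, 0, 0],
  [-39, -14.5, -4, 0, 0, 0],
  [-39, -14.5, -4, 0, 0, 0],
  [-39, -14.5, -4, 0, 0, 0],
  [0, 0, 0, 0, 0, 0],
])

```text
time: 1.55
tool_pos: [0.6596, 0.2082, 0.301]
tool_rot: [0.001, 0.175, 0.985, -0.001]
contact_force: [-0.8, 0.1, -0.5]
gripper_width: 0.996
grasp_force: 0.0
```

Run:
```python
from h import *
print(manip.state()["tool_pos"])
f=grab("wrist","w2")
h=f["hsv"]
for X in([.6,.26,.078],[.45,.262,.078]):print(proj(f,X))
m=(h[...,0]>5)&(h[...,0]<22)&(h[...,1]>120)&(h[...,2]>50)
for s,c,_ in comps(m):print("brown",s,c)
m=(h[...,1]<60)&(h[...,2]>150)
for s,c,_ in comps(m):print("white",s,c)
```

```text
[0.65958261 0.20824103 0.3010175 ]
[[339.97408737 115.21890811]]
[[296.63320463 -21.59635823]]
brown [282, 0, 34, 20, 345] [300.2, 10.5]
brown [131, 67, 39, 52, 308] [154.6, 92.0]
brown [155, 72, 25, 45, 139] [167.7, 96.3]
brown [320, 95, 33, 33, 159] [329.4, 108.9]
brown [0, 181, 43, 58, 658] [18.2, 198.1]
brown [0, 219, 32, 30, 446] [15.4, 233.4]
white [286, 0, 24, 7, 126] [297.5, 2.4]
white [71, 63, 117, 105, 3483] [121.1, 123.8]
white [7, 206, 10, 15, 100] [11.8, 213.1]
white [242, 209, 53, 9, 252] [269.3, 213.3]
white [320, 220, 56, 52, 2257] [347.2, 245.5]
white [468, 246, 172, 80, 6123] [571.4, 287.5]
white [89, 260, 50, 42, 929] [113.7, 280.7]
white [618, 299, 22, 16, 204] [629.1, 306.6]
white [586, 307, 29, 18, 268] [600.3, 315.5]
white [339, 317, 74, 35, 1138] [382.9, 333.7]
white [553, 319, 29, 16, 233] [565.4, 326.2]
white [564, 329, 76, 71, 3636] [610.7, 365.6]
white [445, 374, 54, 26, 990] [471.8, 389.2]
white [135, 381, 54, 19, 704] [165.1, 392.3]
```

View pics/w2.png

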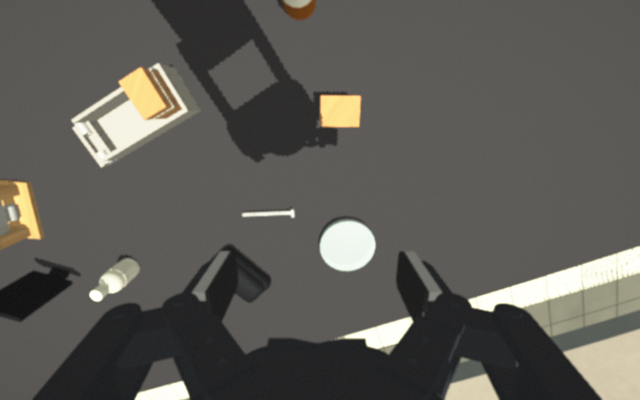

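The wrist view shows the carton top (340,111), jar (298,5), carrier (135,113) with slide box (148,92), stand (15,210), pin, dish and mouse. Next I'm measuring the carton, jar and slide box.

```bash
cat >> h.py <<'E'
def rect(f,m,z):
    "min area rect (world mm) of a mask cast on plane z: centre, sizes, direction deg of the first size"
    c=max(cv2.findContours(m.astype(np.uint8),cv2.RETR_EXTERNAL,cv2.CHAIN_APPROX_NONE)[0],key=cv2.contourArea)
    P=plane(f,c[:,0].astype(float),z)[:,:2]*1000
    r=cv2.minAreaRect(P.astype(np.float32)); return np.round(r[0],1),np.round(r[1],1),round(r[2],1)
E
python3 - <<'E'
from h import *
f=grab("wrist")
h=f["hsv"]
for p in[(340,111),(340,100),(145,90),(130,105),(20,220),(120,125),(88,105)]:print(p,h[p[1],p[0]])
m=(h[...,0]>5)&(h[...,0]<25)&(h[...,1]>100)&(h[...,2]>170)
for s,c,k in comps(m,100):print(s,c,rect(f,k,.078 if c[0]>250 else .084))
E
```

```text
(340, 111) [ 23 111 253]
(340, 100) [ 22 117 254]
(145, 90) [ 23 112 253]
(130, 105) [ 22  35 249]
(20, 220) [ 27  97 255]
(120, 125) [ 25  19 247]
(88, 105) [18 14 93]
[117, 70, 49, 52, 1285] [141.3, 95.7] (array([495.7,  48.7]), array([51.3, 35.7]), 6.9)
[319, 98, 41, 33, 1248] [339.0, 113.4] (array([595.6, 261.9]), array([48.2, 37.2]), 70.0)
[11, 184, 29, 57, 614] [26.1, 212.8] (array([ 566.8, -184.7]), array([26.9, 83.3]), 66.0)
```

>>> play_rows([
  [0, 0, 11, 0, 0, 6.93],
  [0, 0, 11, 0, 0, 6.93],
  [0, 0, 11, 0, 0, 6.93],
  [0, 0, 11, 0, 0, 6.93],
  [0, 0, 11, 0, 0, 6.93],
])

```text
time: 2.07
tool_pos: [0.6536, 0.2154, 0.2455]
tool_rot: [-0.0, 0.459, 0.889, -0.0]
contact_force: [-0.1, 0.2, -0.9]
gripper_width: 1.001
grasp_force: 0.0
```

>>> play_rows([
  [0, 0, 11, 0, 0, 6.93],
  [0, 0, 11, 0, 0, 6.93],
  [0, 0, 11, 0, 0, 6.93],
  [0, 0, 11, 0, 0, 6.93],
  [0, 0, 11, 0, 0, 6.93],
])

```text
time: 2.48
tool_pos: [0.6536, 0.2155, 0.1906]
tool_rot: [-0.0, 0.703, 0.712, -0.0]
contact_force: [-0.6, 0.1, 0.9]
gripper_width: 1.0
grasp_force: 0.0
```

>>> play_rows([
  [0, 0, 11, 0, 0, 6.93],
  [0, 0, 11, 0, 0, 6.93],
  [0, 0, 11, 0, 0, 6.93],
  [0, 0, 0, 0, 0, 0],
  [0, 0, 0, 0, 0, 0],
])

```text
time: 2.9
tool_pos: [0.6536, 0.2149, 0.1573]
tool_rot: [-0.001, 0.817, 0.577, -0.001]
contact_force: [-0.9, 0.3, 0.3]
gripper_width: 1.003
grasp_force: 0.0
```

Run:
```python
from h import *
s=manip.state();print(s["time"],s["tool_pos"],s["joint_pos"])
f=grab("wrist","w3");h=f["hsv"]
print(proj(f,[.5956,.2619,.078]))
m=(h[...,0]>5)&(h[...,0]<25)&(h[...,1]>100)&(h[...,2]>170)
for s,c,k in comps(m,300):print(s,c,rect(f,k,.078))
m=(h[...,1]<60)&(h[...,2]>200)
for s,c,k in comps(m,300):print("w",s,c,rect(f,k,.078))
print(go(.5956,.2619,.15,-20))
```

```text
2.9 [0.65355401 0.21491204 0.15734244] [2.09548002e-01 2.61891358e-01 1.52982294e+00 2.31394676e-04
 1.35192118e+00 5.51147309e-01]
[[226.8627311  184.05317985]]
[201, 151, 50, 58, 1692] [224.7, 173.7] (array([596.8, 264.3]), array([45.6, 36.6]), 69.1)
w [420, 99, 94, 95, 6954] [466.3, 146.0] (array([775.7, 227.3]), array([69.6, 70.1]), 70.8)
w [45, 209, 65, 56, 2307] [73.9, 236.6] (array([454.8, 267.3]), array([64. , 44.4]), 38.4)
w [391, 229, 13, 65, 329] [394.8, 257.7] (array([702.3, 151.4]), array([62.,  9.]), 74.4)
[[24.7, -71.1, 8.4], np.float64(0.4)]
```

>>> play_rows([
  [12.6, -35.2, 0, 0, 0, 0.4],
  [12.6, -35.3, 0, 0, 0, 0],
  [0, 0, 28, 0, 0, 0],
  [0, 0, 28, 0, 0, 0],
  [0, 0, 28, 0, 0, 0],
])

```text
time: 3.37
tool_pos: [0.5981, 0.2632, 0.076]
tool_rot: [0.001, 0.819, 0.574, 0.002]
contact_force: [0.4, -0.2, -0.8]
gripper_width: 1.0
grasp_force: 0.0
```

>>> play_rows([
  [0, 0, 9.3, 0, 0, 0],
  [0, 0, 0, 0, 0, 0],
  [0, 0, 0, 0, 0, 0],
])

```text
time: 3.62
tool_pos: [0.598, 0.2619, 0.0659]
tool_rot: [0.0, 0.82, 0.572, 0.0]
contact_force: [0.7, -0.5, 0.6]
gripper_width: 1.003
grasp_force: 0.0
```

>>> play_rows([
  [0, 0, 0, 0, 0, 0],
  [0, 0, 0, 0, 0, 0],
  [0, 0, 0, 0, 0, 0],
  [0, 0, 0, 0, 0, 0],
  [0, 0, 0, 0, 0, 0],
], hand=20)

```text
time: 4.03
tool_pos: [0.5981, 0.2619, 0.0664]
tool_rot: [0.0, 0.82, 0.572, 0.001]
contact_force: [-1.5, -0.1, 5.8]
gripper_width: 0.409
grasp_force: 59.8
```

>>> play_rows([
  [0, 0, 0, 0, 0, 0],
  [0, 0, 0, 0, 0, 0],
  [0, 0, 0, 0, 0, 0],
  [0, 0, 0, 0, 0, 0],
  [0, 0, 0, 0, 0, 0],
])

```text
time: 4.45
tool_pos: [0.5981, 0.2619, 0.0663]
tool_rot: [0.0, 0.82, 0.572, 0.001]
contact_force: [-2.3, 0.1, 5.9]
gripper_width: 0.413
grasp_force: 59.9
```

>>> play_rows([
  [0, 0, -33.5, 0, 0, 0],
  [0, 0, -33.5, 0, 0, -6.75],
  [0, 0, -33.5, 0, 0, -6.75],
  [0, 0, -33.5, 0, 0, -6.75],
  [0, 0, 0, 0, 0, -6.75],
])

```text
time: 4.87
tool_pos: [0.6013, 0.2628, 0.2081]
tool_rot: [0.004, 0.662, 0.749, 0.006]
contact_force: [2.1, 1.5, 0.7]
gripper_width: 0.41
grasp_force: 60.4
```

>>> play_rows([
  [-36.4, -15.4, 0, 0, 0, 0],
  [-36.4, -15.4, 0, 0, 0, 0],
  [-36.4, -15.4, 0, 0, 0, 0],
  [-36.4, -15.4, 0, 0, 0, 0],
  [-36.4, -15.4, 0, 0, 0, 0],
])

```text
time: 5.28
tool_pos: [0.5412, 0.0704, 0.1981]
tool_rot: [-0.0, 0.664, 0.748, -0.0]
contact_force: [0.2, -0.4, -2.2]
gripper_width: 0.413
grasp_force: 60.5
```

>>> play_rows([
  [-36.4, -15.4, 0, 0, 0, 0],
  [-36.4, -15.4, 0, 0, 0, 0],
  [-36.4, -15.4, 0, 0, 0, 0],
  [-36.4, -15.4, 0, 0, 0, 0],
  [0, 0, 0, 0, 0, 0],
])

```text
time: 5.7
tool_pos: [0.4965, -0.0854, 0.1984]
tool_rot: [0.001, 0.667, 0.745, -0.002]
contact_force: [0.6, 0.4, -1.1]
gripper_width: 0.405
grasp_force: 60.5
```

>>> play_rows([
  [0, 0, 0, 0, 0, 0],
  [0, 0, 0, 0, 0, 0],
])

```text
time: 5.87
tool_pos: [0.4982, -0.0798, 0.1985]
tool_rot: [-0.0, 0.664, 0.747, 0.0]
contact_force: [0.5, 0.1, -2.4]
gripper_width: 0.412
grasp_force: 60.6
```

Run:
```python
from h import *
s=manip.state();print(s["time"],s["tool_pos"],s["gripper_width"],s["contact_force"])
f=grab("wrist","w4")
```

```text
5.8667 [ 0.49822232 -0.0798223   0.19847297] 0.4121007083335297 [ 0.45522339  0.12761894 -2.35663418]
```

View pics/w4.png

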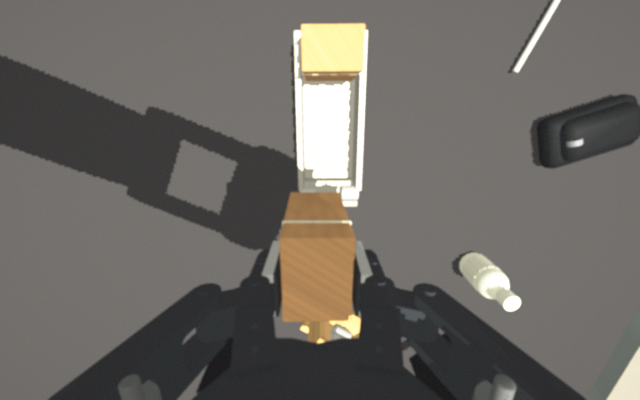

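The carrier's now well in view: slide-box top (333,50), rim walls at columns ~297 and ~363, lip at row ~185, and the held carton in front.

Run:
```python
from h import *
f=grab("wrist");h=f["hsv"]
m=(h[...,0]>5)&(h[...,0]<25)&(h[...,1]>90)&(h[...,2]>190)
for s,c,k in comps(m,300):print(s,c,rect(f,k,.084))
g=f["image"].astype(int).sum(2)//3
for r in(90,110,130,150,170):print(r,g[r,288:375].tolist())
```

```text
90 [114, 114, 114, 105, 87, 72, 130, 234, 255, 255, 255, 255, 254, 239, 240, 254, 255, 255, 255, 255, 255, 255, 255, 255, 255, 255, 255, 255, 255, 255, 255, 255, 255, 255, 255, 255, 255, 255, 255, 255, 255, 255, 255, 255, 255, 255, 255, 255, 255, 255, 255, 255, 255, 255, 255, 255, 255, 255, 255, 255, 254, 240, 198, 164, 161, 155, 145, 128, 120, 121, 163, 250, 255, 255, 255, 255, 255, 241, 142, 114, 114, 114, 115, 114, 116, 116, 115]
110 [115, 115, 116, 106, 85, 63, 87, 204, 255, 255, 255, 255, 255, 248, 232, 252, 255, 255, 255, 255, 255, 255, 255, 255, 255, 255, 255, 255, 255, 255, 255, 255, 255, 255, 255, 255, 255, 255, 255, 255, 255, 255, 255, 255, 255, 255, 255, 255, 255, 255, 255, 255, 255, 255, 255, 255, 255, 255, 255, 255, 255, 235, 173, 159, 159, 149, 132, 119, 117, 141, 239, 255, 255, 255, 255, 255, 247, 158, 115, 116, 117, 114, 116, 116, 112, 115, 115]
130 [113, 116, 116, 115, 115, 103, 85, 129, 233, 255, 255, 255, 255, 253, 239, 246, 254, 255, 255, 255, 255, 255, 255, 255, 255, 255, 255, 255, 255, 255, 255, 255, 255, 255, 255, 255, 255, 255, 255, 255, 255, 255, 255, 255, 25
[... 379 characters left out ...]
 255, 255, 255, 255, 255, 255, 255, 255, 255, 255, 255, 255, 255, 255, 255, 255, 255, 255, 255, 255, 255, 255, 255, 255, 255, 255, 250, 199, 156, 152, 149, 141, 127, 120, 123, 174, 248, 255, 255, 255, 255, 252, 187, 126, 115, 115, 115, 114, 114, 114, 116, 115, 114, 114]
170 [58, 59, 59, 59, 59, 58, 60, 60, 69, 98, 134, 158, 195, 231, 228, 190, 155, 153, 156, 157, 157, 158, 156, 153, 172, 234, 254, 255, 254, 254, 254, 254, 254, 254, 254, 254, 254, 254, 254, 254, 254, 254, 254, 254, 254, 254, 254, 254, 254, 254, 254, 254, 254, 254, 254, 255, 255, 255, 247, 195, 158, 151, 152, 147, 131, 121, 122, 149, 232, 255, 255, 255, 255, 250, 190, 127, 115, 115, 117, 116, 114, 115, 115, 115, 114, 116, 116]
```

Run:
```python
from h import *
f=grab("wrist");h=f["hsv"];print(h[50,333],h[40,310])
m=(h[...,0]>5)&(h[...,0]<28)&(h[...,1]>50)&(h[...,2]>190)
for s,c,k in comps(m,300):print(s,c,rect(f,k,.084))
rows=np.arange(85,165,4)
g=f["image"].astype(float).sum(2)/3
L=[];R=[]
for r in rows:
    a=g[r]; i=next(i for i in range(285,330) if a[i]>180); L.append((i-(a[i]-180)/(a[i]-a[i-1]),r))
    i=next(i for i in range(380,330,-1) if a[i]>180); R.append((i+(a[i]-180)/(a[i]-a[i+1]),r))
for Q in(L,R):
    P=plane(f,Q,.045)[:,:2]*1000; k=np.polyfit(P[:,1],P[:,0],1); print("x at y=0:",k[1],"yaw",-np.degrees(np.arctan(k[0])))
    print(P[[0,-1]].round(1))
col=g[:,333];print([int(v) for v in col[15:30]],h[15:30,333].tolist()[4:12])
col=h[66:82,333];print(col.tolist())
print(h[176:200,340].tolist())
```

```text
[ 28  75 255] [ 28  75 255]
[300, 24, 66, 52, 742] [333.3, 44.6] (array([494.9,  47.2]), array([50.3, 36.6]), 5.9)
x at y=0: 467.15537160645545 yaw 7.113004718691864
[[464.6  20.4]
 [473.6 -51.4]]
x at y=0: 535.3653196625585 yaw 7.145771687793331
[[531.7  28.6]
 [540.8 -43.3]]
[112, 113, 112, 115, 113, 114, 112, 112, 115, 154, 205, 220, 227, 228, 227] [[10, 13, 117], [10, 13, 118], [20, 13, 115], [18, 11, 115], [11, 33, 124], [14, 103, 194], [20, 113, 255], [26, 92, 255]]
[[28, 77, 255], [28, 74, 255], [29, 71, 255], [29, 68, 255], [29, 71, 255], [27, 91, 255], [18, 130, 246], [16, 119, 186], [19, 72, 206], [25, 51, 236], [19, 67, 216], [17, 100, 161], [16, 126, 142], [16, 128, 141], [16, 121, 139], [16, 83, 147]]
[[0, 0, 255], [30, 1, 255], [25, 19, 247], [27, 35, 188], [25, 36, 176], [25, 25, 237], [30, 5, 255], [0, 0, 255], [30, 1, 255], [30, 3, 255], [26, 16, 249], [26, 33, 215], [25, 32, 190], [25, 32, 186], [24, 30, 180], [24, 30, 176], [23, 35, 176], [20, 41, 174], [18, 45, 175], [17, 55, 177], [17, 68, 179], [16, 78, 177], [16, 92, 174], [15, 107, 171]]
```

Run:
```python
from h import *
f=grab("wrist")
a=np.radians(7.13);ux=np.array([np.cos(a),np.sin(a)]);uy=np.array([-np.sin(a),np.cos(a)])
cl=np.array([501.26,0])
for n,p,z,yy in[("sb far",(333,24),.084,70),("sb front",(333,71.3),.084,36),("lip in",(340,180.6),.024,-70),("lip out",(340,186.8),.024,-75)]:
    P=plane(f,[p],z)[0,:2]*1000; v=P-cl; print(n,P.round(1),"off",(v@ux).round(1),"yo",(v@uy-yy).round(1))
```

```text
sb far [493.4  65.1] off 0.2 yo -4.4
sb front [498.   31.6] off 0.7 yo -4.2
lip in [523.5 -71.2] off 13.2 yo -3.4
lip out [524.5 -78.4] off 13.3 yo -5.6
```

>>> play_rows([
  [41.2, 6.3, 0, 0, 0, -0.4],
  [41.2, 6.3, 0, 0, 0, 0],
  [0, 0, 22, 0, 0, 0],
  [0, 0, 22, 0, 0, 0],
  [0, 0, 16, 0, 0, 0],
])

```text
time: 6.48
tool_pos: [0.5005, 0.0055, 0.1374]
tool_rot: [-0.0, 0.66, 0.751, -0.0]
contact_force: [-1.6, -1.2, -2.4]
gripper_width: 0.408
grasp_force: 60.6
```

>>> play_rows([
  [0, 0, 0, 0, 0, 0],
  [0, 0, 0, 0, 0, 0],
])

```text
time: 6.65
tool_pos: [0.5003, 0.0043, 0.1379]
tool_rot: [-0.001, 0.661, 0.75, -0.001]
contact_force: [-0.3, 0.2, -0.2]
gripper_width: 0.413
grasp_force: 60.6
```

Run:
```python
from h import *
s=manip.state();print(s["time"],s["tool_pos"]);print(go(.5008,.0036,.0755,7.13))
f=grab("side","s1");g=f["image"]
cv2.imwrite("pics/s1c.png",cv2.resize(g[100:260,180:380,::-1],(800,640))[:600])
```

```text
6.65 [0.50025736 0.00429259 0.13793535]
[[-0.8, 0.6, 62.4], np.float64(0.1)]
```

View pics/s1c.png

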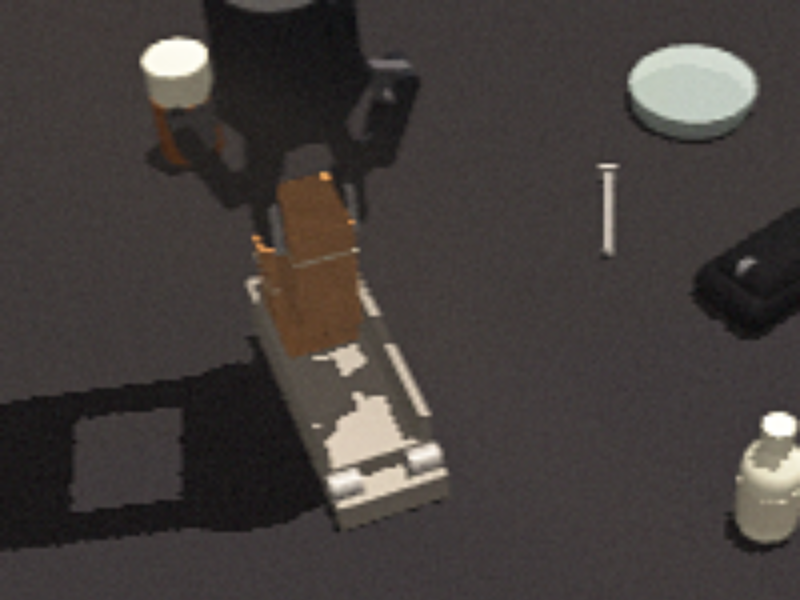

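The crop shows the carton hanging over the carrier just beside the slide box, with the hinge knuckles clear at (345,483) and (425,457). I'm lowering it.

>>> play_rows([
  [-0.8, 0.6, 18, 0, 0, 0],
  [0, 0, 18, 0, 0, 0],
  [0, 0, 14, 0, 0, 0],
  [0, 0, 8, 0, 0, 0],
  [0, 0, 4, 0, 0, 0],
])

```text
time: 7.12
tool_pos: [0.5019, 0.0025, 0.077]
tool_rot: [0.0, 0.662, 0.75, 0.0]
contact_force: [0.9, -0.0, -1.9]
gripper_width: 0.414
grasp_force: 60.7
```

>>> play_rows([
  [0, 0, 1, 0, 0, 0],
  [0, 0, 1, 0, 0, 0],
  [0, 0, 0, 0, 0, 0],
])

```text
time: 7.37
tool_pos: [0.5025, 0.0024, 0.0759]
tool_rot: [0.001, 0.662, 0.75, 0.001]
contact_force: [-0.9, 0.0, -1.1]
gripper_width: 0.41
grasp_force: 60.7
```

>>> play_rows([
  [0, 0, 1, 0, 0, 0],
  [0, 0, 0, 0, 0, 0],
])

```text
time: 7.53
tool_pos: [0.502, 0.0025, 0.0745]
tool_rot: [0.0, 0.662, 0.75, 0.0]
contact_force: [-0.4, 0.3, -2.1]
gripper_width: 0.409
grasp_force: 60.7
```

>>> play_rows([
  [0, 0, 0.7, 0, 0, 0],
  [0, 0, 0, 0, 0, 0],
])

```text
time: 7.7
tool_pos: [0.5017, 0.0026, 0.0733]
tool_rot: [0.0, 0.662, 0.75, 0.0]
contact_force: [0.6, -0.1, -1.5]
gripper_width: 0.406
grasp_force: 60.6
```

>>> play_rows([
  [0, 0, 1, 0, 0, 0],
  [0, 0, 0, 0, 0, 0],
])

```text
time: 7.87
tool_pos: [0.5018, 0.0025, 0.0724]
tool_rot: [0.0, 0.662, 0.75, 0.0]
contact_force: [0.1, 0.9, 0.4]
gripper_width: 0.415
grasp_force: 60.6
```

>>> play_rows([
  [0, 0, 0.6, 0, 0, 0],
  [0, 0, 0, 0, 0, 0],
])

```text
time: 8.03
tool_pos: [0.5019, 0.0025, 0.0724]
tool_rot: [0.0, 0.662, 0.75, -0.0]
contact_force: [-3.1, -1.3, 4.6]
gripper_width: 0.407
grasp_force: 61.3
```

>>> play_rows([
  [0, 0, 0, 0, 0, 0],
  [0, 0, 0, 0, 0, 0],
  [0, 0, 0, 0, 0, 0],
  [0, 0, 0, 0, 0, 0],
], hand=70)

```text
time: 8.37
tool_pos: [0.5015, 0.0026, 0.0713]
tool_rot: [-0.0, 0.662, 0.75, -0.0]
contact_force: [0.4, 0.7, 0.6]
gripper_width: 0.817
grasp_force: 0.0
```

>>> play_rows([
  [0, 0, -10, 0, 0, 0],
  [0, 0, -30, 0, 0, 0],
  [0, 0, -40, 0, 0, 0],
  [0, 0, -40, 0, 0, 0],
  [0, 0, -8, 0, 0, 0],
])

```text
time: 8.78
tool_pos: [0.5053, 0.0021, 0.2085]
tool_rot: [0.006, 0.662, 0.75, 0.004]
contact_force: [1.3, 0.6, 1.6]
gripper_width: 0.82
grasp_force: 0.0
```

>>> play_rows([
  [37.2, -3.8, 0, 0, 0, 0],
  [37.2, -3.8, 0, 0, 0, 0],
  [37.2, -3.8, 0, 0, 0, 0],
  [37.2, -3.8, 0, 0, 0, 0],
  [37.2, -3.8, 0, 0, 0, 0],
], hand=85)

```text
time: 9.2
tool_pos: [0.4591, 0.1863, 0.2005]
tool_rot: [0.0, 0.662, 0.75, 0.001]
contact_force: [0.5, -0.0, 0.1]
gripper_width: 0.994
grasp_force: 0.0
```

>>> play_rows([
  [0, 0, 0, 0, 0, 0],
  [0, 0, 0, 0, 0, 0],
])

```text
time: 9.37
tool_pos: [0.4592, 0.1862, 0.2001]
tool_rot: [0.0, 0.66, 0.751, 0.0]
contact_force: [-0.1, -1.2, -0.3]
gripper_width: 0.991
grasp_force: 0.0
```

Run:
```python
from h import *
s=manip.state();print(s["time"],s["tool_pos"],s["contact_force"])
f=grab("wrist","w5");h=f["hsv"]
print(proj(f,[.45,.262,.078]))
m=(h[...,1]<70)&(h[...,2]>170)
for s,c,k in comps(m,300):
    q=max(cv2.findContours(k.astype(np.uint8),0,1)[0],key=cv2.contourArea)
    P=plane(f,q[:,0],.078)[:,:2]*1000
    print(s,c,cv2.minEnclosingCircle(P.astype(np.float32)),P.mean(0))
```

```text
9.3667 [0.45916398 0.18619468 0.20011784] [-0.07581271 -1.23103591 -0.32613907]
[[317.91827563 114.19874116]]
[288, 86, 53, 56, 2312] [313.8, 113.6] ((446.4525146484375, 261.3417053222656), 23.127197265625) [446.44336513 261.66556328]
[561, 162, 78, 74, 4310] [599.5, 198.5] ((732.0997924804688, 220.43797302246094), 39.71105194091797) [731.30098057 221.27805447]
[474, 235, 47, 54, 431] [496.3, 260.1] ((652.0996704101562, 140.01727294921875), 34.069461822509766) [651.54774005 143.33417713]
[304, 267, 57, 77, 2689] [330.5, 305.4] ((487.6610107421875, 65.64170837402344), 54.21623611450195) [488.77893569  69.53419081]
[609, 353, 31, 47, 757] [629.0, 383.4] ((895.9728393554688, 0.398668497800827), 44.04393768310547) [889.63513     -7.58710136]
```

>>> play_rows([
  [38.1, -1.7, 0, 0, 0, 0],
  [38.1, -1.7, 0, 0, 0, 0],
  [0, 0, 32, 0, 0, 0],
  [0, 0, 38, 0, 0, 0],
  [0, 0, 38, 0, 0, 0],
])

```text
time: 9.83
tool_pos: [0.4485, 0.2595, 0.0919]
tool_rot: [0.001, 0.662, 0.75, 0.002]
contact_force: [0.3, -0.5, -1.2]
gripper_width: 0.997
grasp_force: 0.0
```

>>> play_rows([
  [0, 0, 20, 0, 0, 0],
  [0, 0, 6, 0, 0, 0],
  [0, 0, 0, 0, 0, 0],
  [0, 0, 0, 0, 0, 0],
])

```text
time: 10.17
tool_pos: [0.4481, 0.2594, 0.0668]
tool_rot: [0.0, 0.662, 0.749, 0.001]
contact_force: [0.1, -0.4, -0.4]
gripper_width: 0.994
grasp_force: 0.0
```

>>> play_rows([
  [0, 0, 0, 0, 0, 0],
  [0, 0, 0, 0, 0, 0],
  [0, 0, 0, 0, 0, 0],
  [0, 0, 0, 0, 0, 0],
  [0, 0, 0, 0, 0, 0],
], hand=25)

```text
time: 10.58
tool_pos: [0.4478, 0.2604, 0.0675]
tool_rot: [0.001, 0.662, 0.75, 0.001]
contact_force: [-1.1, -0.8, 6.5]
gripper_width: 0.494
grasp_force: 60.6
```

>>> play_rows([
  [0, 0, 0, 0, 0, 0],
  [0, 0, 0, 0, 0, 0],
  [0, 0, 0, 0, 0, 0],
])

```text
time: 10.83
tool_pos: [0.4478, 0.2604, 0.0675]
tool_rot: [0.001, 0.661, 0.75, 0.001]
contact_force: [-1.3, -0.5, 4.4]
gripper_width: 0.494
grasp_force: 60.6
```

>>> play_rows([
  [0, 0, -20, 0, 0, 0],
  [0, 0, -35, 0, 0, 0],
  [0, 0, -40, 0, 0, 0],
  [0, 0, -40, 0, 0, 0],
  [-20, 1, -17, 0, 0, 0],
])

```text
time: 11.25
tool_pos: [0.4519, 0.2428, 0.2242]
tool_rot: [0.002, 0.66, 0.751, 0.005]
contact_force: [1.9, -0.3, -0.7]
gripper_width: 0.495
grasp_force: 61.4
```

>>> play_rows([
  [-39, 2.6, 0, 0, 0, 0],
  [-39, 2.6, 0, 0, 0, 0],
  [-39, 2.6, 0, 0, 0, 0],
  [-39, 2.6, 0, 0, 0, 0],
  [-39, 2.6, 0, 0, 0, 0],
])

```text
time: 11.67
tool_pos: [0.4871, 0.0468, 0.2176]
tool_rot: [0.0, 0.661, 0.75, 0.0]
contact_force: [1.2, -0.2, -1.7]
gripper_width: 0.492
grasp_force: 61.4
```

>>> play_rows([
  [-39, 2.6, 0, 0, 0, 0],
  [-39, 2.6, 0, 0, 0, 0],
  [-20, 1.6, 0, 0, 0, 0],
  [0, 0, 30, 0, 0, 0],
  [0, 0, 20, 0, 0, 0],
])

```text
time: 12.08
tool_pos: [0.5067, -0.0496, 0.1672]
tool_rot: [0.001, 0.663, 0.749, 0.0]
contact_force: [0.2, -0.1, -2.6]
gripper_width: 0.494
grasp_force: 61.4
```

>>> play_rows([
  [0, 0, 0, 0, 0, 0],
  [0, 0, 0, 0, 0, 0],
  [0, 0, 0, 0, 0, 0],
])

```text
time: 12.33
tool_pos: [0.5068, -0.0479, 0.1687]
tool_rot: [0.001, 0.661, 0.75, 0.0]
contact_force: [0.5, 0.2, -1.8]
gripper_width: 0.492
grasp_force: 61.4
```

Run:
```python
from h import *
s=manip.state();print(s["time"],s["tool_pos"],s["gripper_width"]);print(go(.5073,-.0479,.0735,7.13))
```

```text
12.3333 [ 0.50682278 -0.04787432  0.16868911] 0.4922859552962667
[[-0.0, 0.3, 95.2], np.float64(0.1)]
```

>>> play_rows([
  [0, 0, 20, 0, 0, 0],
  [0, 0, 25, 0, 0, 0],
  [0, 0, 20, 0, 0, 0],
  [0, 0, 16, 0, 0, 0],
  [0, 0, 8, 0, 0, 0],
])

```text
time: 12.75
tool_pos: [0.5063, -0.0475, 0.0781]
tool_rot: [-0.0, 0.661, 0.75, -0.0]
contact_force: [0.0, -0.3, -2.2]
gripper_width: 0.494
grasp_force: 61.4
```

>>> play_rows([
  [0, 0, 2, 0, 0, 0],
  [0, 0, 1, 0, 0, 0],
  [0, 0, 0, 0, 0, 0],
  [0, 0, 0, 0, 0, 0],
])

```text
time: 13.08
tool_pos: [0.5076, -0.0482, 0.0773]
tool_rot: [0.001, 0.662, 0.75, 0.001]
contact_force: [-0.7, -0.1, -1.6]
gripper_width: 0.495
grasp_force: 61.4
```

>>> play_rows([
  [0, 0, 1, 0, 0, 0],
  [0, 0, 0, 0, 0, 0],
  [0, 0, 0, 0, 0, 0],
])

```text
time: 13.33
tool_pos: [0.5066, -0.0481, 0.075]
tool_rot: [0.0, 0.662, 0.75, 0.0]
contact_force: [-0.1, 0.0, -2.2]
gripper_width: 0.492
grasp_force: 61.4
```

>>> play_rows([
  [0, 0, 1, 0, 0, 0],
  [0, 0, 0, 0, 0, 0],
  [0, 0, 0, 0, 0, 0],
])

```text
time: 13.58
tool_pos: [0.5064, -0.0481, 0.0736]
tool_rot: [0.0, 0.662, 0.75, 0.0]
contact_force: [0.5, 0.1, -2.4]
gripper_width: 0.495
grasp_force: 61.5
```

>>> play_rows([
  [0, 0, 1, 0, 0, 0],
  [0, 0, 0, 0, 0, 0],
  [0, 0, 0, 0, 0, 0],
])

```text
time: 13.83
tool_pos: [0.5066, -0.0482, 0.0736]
tool_rot: [0.0, 0.662, 0.75, -0.0]
contact_force: [-2.4, 0.6, 5.1]
gripper_width: 0.491
grasp_force: 62.1
```

>>> play_rows([
  [0, 0, 0, 0, 0, 0],
  [0, 0, 0, 0, 0, 0],
  [0, 0, 0, 0, 0, 0],
  [0, 0, 0, 0, 0, 0],
], hand=75)

```text
time: 14.17
tool_pos: [0.5063, -0.048, 0.0724]
tool_rot: [-0.0, 0.662, 0.75, 0.0]
contact_force: [-0.4, -0.2, 0.4]
gripper_width: 0.878
grasp_force: 0.0
```

>>> play_rows([
  [0, 0, -10, 0, 0, 0],
  [0, 0, -30, 0, 0, 0],
  [0, 0, -40, 0, 0, 0],
  [0, 0, -40, 0, 0, 0],
  [0, 0, -40, 0, 0, 0],
])

```text
time: 14.58
tool_pos: [0.5059, -0.0479, 0.2348]
tool_rot: [0.0, 0.662, 0.75, 0.0]
contact_force: [1.4, -0.4, -0.1]
gripper_width: 0.877
grasp_force: 0.0
```

>>> play_rows([
  [-39, 0, -10, 0, 0, 0],
  [-39, 0, 0, 0, 0, 0],
  [-39, 0, 0, 0, 0, 0],
  [0, 0, 0, 0, 0, 0],
  [0, 0, 0, 0, 0, 0],
], hand=40)

```text
time: 15.0
tool_pos: [0.5209, -0.1658, 0.2432]
tool_rot: [0.0, 0.663, 0.749, 0.0]
contact_force: [-0.6, 0.5, 0.1]
gripper_width: 0.467
grasp_force: 0.0
```

>>> play_rows([
  [0, 0, 0, 0, 0, 0],
  [0, 0, 0, 0, 0, 0],
])

```text
time: 15.17
tool_pos: [0.5208, -0.1632, 0.2426]
tool_rot: [-0.0, 0.661, 0.75, 0.0]
contact_force: [-0.9, 0.4, 0.5]
gripper_width: 0.467
grasp_force: 0.0
```

Run:
```python
from h import *
s=manip.state();print(s["time"],s["tool_pos"],s["contact_force"])
f=grab("wrist","w6")
```

```text
15.1667 [ 0.52078396 -0.16322558  0.24258899] [-0.87301243  0.44685688  0.45691327]
```

View pics/w6.png

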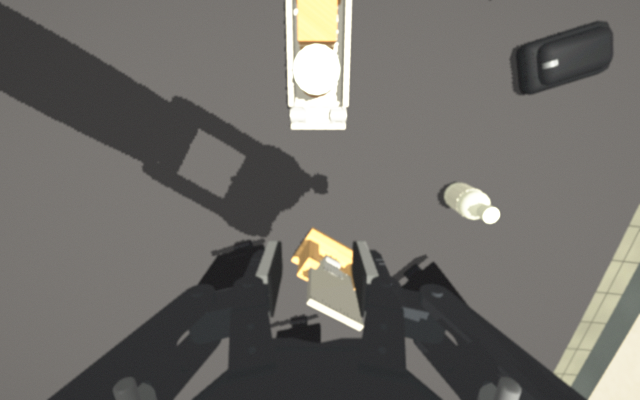

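The carton and jar are standing in the carrier at (317,20) and (317,70), with hinge knuckles at (298,117) and (338,115). The gate's top edge runs from (308,303) to (362,325), with black look-alikes near (235,262), (418,275) and (300,335).

Run:
```python
from h import *
f=grab("wrist");g=f["image"].astype(int).sum(2)//3
np.set_printoptions(linewidth=300)
for r in range(98,134,2):print(r,g[r,284:356:2])
a=np.radians(7.13);ux=np.array([np.cos(a),np.sin(a)]);uy=np.array([-np.sin(a),np.cos(a)]);C=np.array([501.8,-4.3])
for xx,y,z in[(0,-85,28),(15,-85,28),(33,-85,28),(-15,-85,28),(-33,-85,28),(0,-101,15),(0,-75,24)]:
    w=C+xx*ux+y*uy;print((xx,y,z),proj(f,[w[0]/1e3,w[1]/1e3,z/1e3]).round(1))
for r in (290,300,310,320,330):print(r,g[r,296:372:2])
print([f["hsv"][y,x].tolist() for x,y in((330,290),(333,313),(345,320),(330,264),(320,245))])
```

```text
98 [118  92 237 255 255 214 252 215 195 191 168 164 169 163 181 216 251 255 255 255 255 255 255 255 255 255 252 167 152 174 255 255 251 120 117 119]
100 [119  92 237 255 255 221 255 255 255 255 235 190 241 248 255 255 255 255 255 255 255 255 255 255 255 255 251 177 152 191 255 255 248 117 119 119]
102 [119  94 237 255 255 242 255 255 255 255 255 255 255 255 255 255 255 255 255 255 255 255 255 255 255 255 255 253 172 194 255 255 249 118 119 118]
104 [120 107 233 255 255 249 255 255 255 255 255 255 255 255 255 255 255 255 255 255 255 255 255 255 255 255 255 254 166 195 255 255 247 119 121 121]
106 [117 110 152 240 245 244 254 254 254 254 255 255 255 254 254 254 255 255 255 254 254 254 255 255 255 255 255 244 191 230 254 254 194 118 119 118]
108 [120 113  93 142 246 252 253 253 253 245 250 255 255 255 255 255 255 255 255 255 255 255 254 253 253 253 254 254 253 246 254 179 118 120 120 119]
110 [120 119 118 221 253 252 252 253 252 252 251 255 255 255 255 255 255 255 255 255 255 255 255 230 252 252 253 252 253 252 253 204 119 118 119 119]
112 [119 118 116 241 255 254 254 254 254 254 254 25
[... 1972 characters left out ...]
120 119 119 119 117 125 212 253 247 202 160 151 155 146 156 156 156 156 156 157 156 156 155 156 156 154 156 156 155 156 141  63  42  48  53  46  48  47]
310 [119 118 120 119 121 119 120 118 117 119 146 220 252 254 254 254 254 253 241 188 149 152 146 154 156 155 157 155 156 155 156 143  64  50  59  52  49  49]
320 [ 40  45  47  46  45  49  86 107 116 120 119 118 118 119 117 119 118 119 119 122 162 231 253 254 254 254 254 253 236 183 158 148 149 129  91  48  48  49]
330 [ 30  31  31  31  31  32  30  29  31  30  32  28  75 113 119 118 120 118 118 118 119 118 117 119 119 120 119 119 117 125 168 231 220 115  52  47  49  47]
[[25, 30, 163], [30, 2, 255], [30, 3, 255], [28, 23, 198], [30, 66, 255]]
```

Run:
```python
from h import *
f=grab("wrist");g=f["image"].astype(int).sum(2)//3
m=np.zeros(g.shape,bool);m[294:335,300:368]=g[294:335,300:368]>205
for s,c,k in comps(m,40):print(s,c,rect(f,k,.124))
d=(f["image"].max(2)<30)
for s,c,k in comps(d,150):
    print("dark",s,c,plane(f,[c],.0)[0,:2].round(3),plane(f,[c],.1)[0,:2].round(3))
sc=grab("scene");sd=grab("side")
for n,p,q in [("bA",(211,92),(252,268)),("bB",(273,85),None),("bC",(207,148),None)]:
    print(n,plane(sc,[p],.108)[0].round(3))
for q in [(250,275),(318,322),(385,240)]: print("side",plane(sd,[q],.108)[0].round(3))
```

```text
[307, 299, 56, 32, 442] [334.7, 314.7] (array([ 556.6, -290.8]), array([ 9.1, 69.9]), 65.9)
bA [ 0.498 -0.42   0.108]
bB [ 0.404 -0.295  0.108]
bC [ 0.662 -0.312  0.108]
side [ 0.43  -0.283  0.108]
side [ 0.524 -0.406  0.108]
side [ 0.696 -0.278  0.108]
```

>>> play_rows([
  [-34.4, 17.4, 0, 0, 0, 0],
  [-34.4, 17.4, 0, 0, 0, 0],
  [-34.4, 17.4, 0, 0, 0, 0],
  [-34.4, 17.4, 0, 0, 0, 0],
  [-34.4, 17.4, 0, 0, 0, 0],
])

```text
time: 15.83
tool_pos: [0.6297, -0.3248, 0.2424]
tool_rot: [-0.0, 0.661, 0.75, 0.0]
contact_force: [0.8, -0.4, 1.0]
gripper_width: 0.468
grasp_force: 0.0
```

>>> play_rows([
  [0, 0, 0, 0, 0, -6.55],
  [0, 0, 0, 0, 0, -6.55],
  [0, 0, 0, 0, 0, -6.55],
  [0, 0, 0, 0, 0, -6.55],
  [0, 0, 0, 0, 0, -6.55],
])

```text
time: 16.25
tool_pos: [0.6289, -0.3235, 0.2422]
tool_rot: [-0.0, 0.421, 0.907, 0.0]
contact_force: [-0.6, -1.1, -0.8]
gripper_width: 0.466
grasp_force: 0.0
```

>>> play_rows([
  [0, 0, 0, 0, 0, -6.55],
  [0, 0, 0, 0, 0, -6.55],
  [0, 0, 0, 0, 0, -6.55],
  [0, 0, 0, 0, 0, -6.5],
  [0, 0, 0, 0, 0, 0],
])

```text
time: 16.67
tool_pos: [0.6288, -0.3234, 0.2424]
tool_rot: [-0.0, 0.206, 0.979, 0.0]
contact_force: [0.2, 0.2, -0.7]
gripper_width: 0.474
grasp_force: 0.0
```

>>> play_rows([
  [0, 0, 0, 0, 0, 0],
  [0, 0, 0, 0, 0, 0],
])

```text
time: 16.83
tool_pos: [0.6287, -0.3237, 0.2424]
tool_rot: [-0.0, 0.208, 0.978, 0.0]
contact_force: [0.2, -1.4, -0.1]
gripper_width: 0.469
grasp_force: 0.0
```

Run:
```python
from h import *
s=manip.state();print(s["time"],s["tool_pos"],s["contact_force"],s["joint_pos"])
f=grab("wrist","w7");g=f["image"].astype(int).sum(2)//3
u=proj(f,[.5566,-.2908,.124])[0].round().astype(int);print(u)
h=f["hsv"]
np.set_printoptions(linewidth=300)
for r in range(u[1]-14,u[1]+22,2):print(r,g[r,u[0]-46:u[0]+48:3])
for lo in(205,235):
    for s,c,k in comps((h[...,1]<40)&(g>lo),100):
        if abs(c[0]-u[0])<40 and abs(c[1]-u[1])<40:print(s,c,rect(f,k,.124))
print(go(.5566,-.2908,.2,65.9))
```

```text
16.8333 [ 0.62870987 -0.32365387  0.2424252 ] [ 0.19895779 -1.40341864 -0.08621824] [-5.80520578e-01  2.43765298e-01  1.40658936e+00 -3.86308227e-05
  1.49145060e+00 -1.73138840e+00]
[317 111]
97 [139 137 139 140 139 140 137 242 249 215 169 177 179 180 193 193 209 249 247 247 247 244 245 236 137 138 139 138 138 139 140 140]
99 [124 130 137 140 139 139 137 243 249 213 169 178 180 178 191 193 210 250 247 247 248 244 244 236 139 139 139 138 140 138 139 139]
101 [ 78  91 104 124 126 133 137 243 249 197 169 178 179 179 190 193 203 249 247 248 247 244 245 236 138 139 139 140 138 139 138 138]
103 [ 73  72  73  78  79 100 110 235 247 189 168 175 179 174 191 194 200 253 247 248 248 245 245 234 139 139 138 140 138 139 138 137]
105 [ 73  71  73  74  72  75  73 173 221 182 168 176 179 174 190 194 203 253 247 247 247 244 245 232 138 138 139 138 138 140 138 139]
107 [ 72  70  71  74  72  72  72 139 181 178 168 176 179 173 189 193 204 253 247 247 248 244 244 231 138 137 139 139 139 139 138 139]
109 [ 76  72  74  73  73  72  72 140 179 177 168 176 179 174 190 193 202 253 247 247 247 244 244 232 140 
[... 1201 characters left out ...]
 139 139 139 140 139 139 139 140]
129 [ 72  73  74  73  73  74  71 118 178 170 166 173 178 175 186 188 215 249 247 247 244 245 245 216 138 139 140 140 138 141 139 141]
131 [ 73  73  71  74  74  71  71 116 177 172 166 173 177 178 188 188 196 242 246 247 244 245 245 216 137 139 141 139 139 140 139 139]
[292, 69, 7, 36, 211] [294.6, 85.2] (array([ 531.5, -299.8]), array([ 5. , 27.2]), 64.5)
[319, 69, 22, 76, 1082] [330.6, 106.1] (array([ 558.3, -280.5]), array([17.2, 60.5]), 66.0)
[292, 69, 7, 36, 211] [294.6, 85.2] (array([ 531.5, -299.8]), array([ 5. , 27.2]), 64.5)
[320, 69, 21, 76, 1073] [330.7, 106.0] (array([ 558.5, -280.1]), array([16.3, 60.5]), 66.0)
[[79.3, 0.7, 42.5], np.float64(0.1)]
```

Run:
```python
import cv2
g=cv2.imread("pics/w7.png")[40:190,240:400];cv2.imwrite("pics/w7c.png",cv2.resize(g,(640,600),interpolation=cv2.INTER_NEAREST))
```

```text
(no output)
```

View pics/w7c.png

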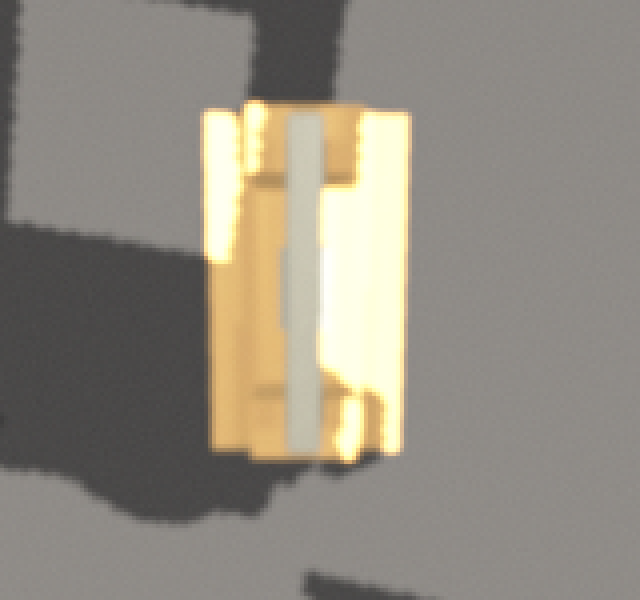

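The crop shows the gate's grey top edge from column ~312 to 320 and row ~68 to 153, in its slots, almost aligned with the tool's x.

Run:
```python
from h import *
f=grab("wrist");h=f["hsv"]
m=np.zeros(h.shape[:2],bool);m[62:160,309:323]=((h[...,1]<45)&(h[...,2]>150)&(h[...,2]<225))[62:160,309:323]
for s,c,k in comps(m,100):
    print(s,c,rect(f,k,.124))
    for r in range(75,150,12): x=np.where(k[r])[0];print(r,x.min(),x.max(),end="; ")
P=plane(f,[(311.75,111),(320.2,111),(316,68),(316,153.3)],.124)*1000;print(P.round(1),(P[0]+P[1])/2,(P[2]+P[3])/2)
```

```text
[311, 69, 10, 84, 628] [315.6, 109.5] (array([ 556.8, -292.6]), array([ 7.6, 67.5]), 65.6)
75 313 320; 87 313 319; 99 313 318; 111 311 319; 123 313 318; 135 313 319; 147 313 319; [[ 554.7 -295.1  124. ]
 [ 557.6 -288.6  124. ]
 [ 525.5 -278.1  124. ]
 [ 588.9 -306.4  124. ]] [ 556.12901728 -291.8461506   124.        ] [ 557.18241507 -292.29367976  124.        ]
```

>>> play_rows([
  [39.2, 0, 0, 0, 0, 0],
  [39.3, -0.1, 0, 0, 0, 0],
  [0, 0, 0, 0, 0, 0],
  [0, 0, 30, 0, 0, 0],
  [0, 0, 35, 0, 0, 0],
])

```text
time: 17.35
tool_pos: [0.5585, -0.2933, 0.1814]
tool_rot: [0.004, 0.208, 0.978, -0.002]
contact_force: [0.4, 0.0, 0.2]
gripper_width: 0.467
grasp_force: 0.0
```

>>> play_rows([
  [0, 0, 30, 0, 0, 0],
  [0, 0, 20, 0, 0, 0],
  [0, 0, 15.4, 0, 0, 0],
  [0, 0, 0, 0, 0, 0],
  [0, 0, 0, 0, 0, 0],
])

```text
time: 17.77
tool_pos: [0.5566, -0.2919, 0.1115]
tool_rot: [-0.001, 0.208, 0.978, 0.0]
contact_force: [0.0, 1.0, 0.9]
gripper_width: 0.47
grasp_force: 0.0
```

Run:
```python
from h import *
s=manip.state();print(s["time"],s["tool_pos"],s["gripper_width"],s["contact_force"]);print(go(.5568,-.292,.112,66.0))
```

```text
17.7667 [ 0.55655916 -0.29192727  0.11149486] 0.47047568045212196 [0.01194093 0.97112654 0.8990673 ]
[[-0.2, 0.0, -0.5], np.float64(0.0)]
```

>>> play_rows([
  [0, 0, 0, 0, 0, 0],
  [0, 0, 0, 0, 0, 0],
  [0, 0, 0, 0, 0, 0],
  [0, 0, 0, 0, 0, 0],
  [0, 0, 0, 0, 0, 0],
], hand=0)

```text
time: 18.18
tool_pos: [0.558, -0.2929, 0.1144]
tool_rot: [0.002, 0.207, 0.978, -0.001]
contact_force: [-0.5, 0.1, 5.9]
gripper_width: 0.08
grasp_force: 61.8
```

>>> play_rows([
  [0, 0, 0, 0, 0, 0],
  [0, 0, 0, 0, 0, 0],
  [0, 0, 0, 0, 0, 0],
])

```text
time: 18.43
tool_pos: [0.558, -0.2929, 0.1144]
tool_rot: [0.002, 0.207, 0.978, -0.001]
contact_force: [-0.4, 0.2, 5.8]
gripper_width: 0.076
grasp_force: 61.8
```

Run:
```python
from h import *
s=manip.state();print(s)
```

```text
{'time': 18.4333, 'joint_pos': array([-6.01414066e-01,  1.73689773e-01,  1.70867333e+00,  5.22211433e-05,
        1.25550973e+00, -1.75424691e+00]), 'joint_vel': array([-0.00035415, -0.00010989, -0.00065441, -0.00178951, -0.00142263,
       -0.00088029]), 'joint_efforts': array([-6.42431737e-02, -3.80115294e+01, -3.09615755e+01, -2.62366107e-02,
       -1.03122436e-01, -1.04667804e-03]), 'tool_pos': array([ 0.55804822, -0.29293495,  0.11442861]), 'tool_rot': array([ 1.72802370e-03,  2.07471421e-01,  9.78239311e-01, -6.88348794e-04]), 'contact_force': array([-0.41064918,  0.1856209 ,  5.82202428]), 'ft_torque': array([ 0.04728776,  0.02209208, -0.05681884]), 'grasp_force': 61.78869366645813, 'gripper_width': 0.07630691844802659}
```

>>> play_rows([
  [0, 0, -8, 0, 0, 0],
  [0, 0, -17, 0, 0, 0],
  [0, 0, -25, 0, 0, 0],
  [0, 0, -30, 0, 0, 0],
  [0, 0, -35, 0, 0, 0],
])

```text
time: 18.85
tool_pos: [0.5555, -0.2912, 0.2259]
tool_rot: [-0.002, 0.207, 0.978, 0.001]
contact_force: [0.7, -0.2, -1.3]
gripper_width: 0.08
grasp_force: 60.9
```

>>> play_rows([
  [0, 0, 0, 0, 0, 0],
  [10.5, 14.2, 0, 0, 0, 0],
  [20.5, 28.2, 0, 0, 0, 0],
  [20.5, 28.2, 0, 0, 0, 0],
  [20.5, 28.2, 0, 0, 0, 0],
])

```text
time: 19.27
tool_pos: [0.5303, -0.1715, 0.2267]
tool_rot: [-0.0, 0.208, 0.978, 0.0]
contact_force: [0.5, 0.3, -0.8]
gripper_width: 0.075
grasp_force: 60.9
```

>>> play_rows([
  [20.5, 28.2, 0, 0, 0, 0],
  [20.5, 28.2, 0, 0, 0, 0],
  [10, 14, 0, 0, 0, 0],
  [0, 0, 0, 0, 0, -6.2],
  [0, 0, 0, 0, 0, -6.2],
])

```text
time: 19.68
tool_pos: [0.5125, -0.0861, 0.2269]
tool_rot: [-0.0, 0.097, 0.995, 0.0]
contact_force: [0.2, 0.5, -1.3]
gripper_width: 0.083
grasp_force: 60.9
```

>>> play_rows([
  [0, 0, 0, 0, 0, -6.2],
  [0, 0, 0, 0, 0, -6.2],
  [0, 0, 0, 0, 0, -6.2],
  [0, 0, 0, 0, 0, 0],
  [0, 0, 0, 0, 0, 0],
])

```text
time: 20.1
tool_pos: [0.5128, -0.0875, 0.2269]
tool_rot: [-0.0, -0.06, 0.998, 0.0]
contact_force: [-0.3, -0.3, -1.6]
gripper_width: 0.08
grasp_force: 60.9
```

Run:
```python
from h import *
s=manip.state();print(s["time"],s["tool_pos"],s["tool_rot"],s["gripper_width"],s["contact_force"],s["ft_torque"]);print(go(.5138,-.0885,.16,97.13),rot(s).round(4).tolist())
f=grab("wrist","w8");grab("side","s8");grab("scene","c8")
for X in([.5138,-.0885,.028],):print(proj(f,X))
```

```text
20.1 [ 0.51284088 -0.08750937  0.2268657 ] [-2.70158773e-04 -6.01784327e-02  9.98187595e-01  8.69801723e-05] 0.08019674213118694 [-0.2937836  -0.26041517 -1.58668095] [0.01646965 0.01725396 0.0097973 ]
[[-0.9, -1.1, 66.9], np.float64(-0.2)] [[-0.9928, -0.1201, -0.0005], [-0.1201, 0.9928, 0.0001], [0.0005, 0.0002, -1.0]]
[[315.34440174 180.24047234]]
```

Run:
```python
from h import *
f=grab("wrist");g=f["image"].astype(int).sum(2)//3;s=manip.state();T=rot(s);p=s["tool_pos"]
np.set_printoptions(linewidth=300)
for z in(85.4,60,30,10):
    a=proj(f,[p+T@np.array([36.5,y,z])/1e3 for y in(-4,4)]).round(1);r=int(a[0,1]);print(z,a.tolist());print(r,g[r,300:336].tolist())
for q in[(13.5,-8,98.4),(13.5,8,98.4),(13.5,0,106.4),(36.5,0,85.4)]:print(q,proj(f,p+T@np.array(q)/1e3).round(1))
for r in range(166,206,3):print(r,g[r,292:342:1].tolist())
```

```text
85.4 [[310.9, 168.2], [321.1, 168.2]]
168 [137, 173, 223, 229, 210, 184, 176, 175, 175, 178, 176, 174, 173, 169, 166, 167, 175, 227, 255, 255, 255, 255, 255, 255, 255, 255, 255, 255, 255, 255, 250, 197, 151, 121, 101, 95]
60 [[310.1, 175.4], [321.7, 175.4]]
175 [136, 186, 252, 255, 253, 213, 177, 172, 176, 176, 175, 163, 155, 154, 151, 152, 152, 151, 152, 151, 154, 181, 237, 255, 255, 255, 255, 255, 255, 255, 255, 255, 243, 146, 111, 146]
30 [[309.0, 186.6], [322.5, 186.6]]
186 [135, 173, 251, 255, 255, 255, 255, 255, 255, 255, 238, 175, 150, 151, 151, 151, 154, 152, 152, 153, 149, 153, 186, 252, 255, 255, 255, 255, 255, 255, 255, 255, 255, 255, 254, 254]
10 [[307.9, 196.6], [323.3, 196.6]]
196 [133, 153, 245, 255, 255, 255, 255, 255, 250, 190, 155, 151, 152, 152, 151, 153, 152, 151, 152, 151, 151, 152, 152, 152, 162, 204, 246, 251, 228, 176, 157, 156, 157, 155, 157, 205]
(13.5, -8, 98.4) [[306.6 191.9]]
(13.5, 8, 98.4) [[325.5 191.9]]
(13.5, 0, 106.4) [[316.1 189.3]]
(36.5, 0, 85.4) [[316.  168.2]]
166 [134, 135, 135, 135, 135, 136, 136, 133, 136, 155, 180, 186, 180, 177, 178, 175, 
[... 2775 characters left out ...]
 255, 255, 255, 255, 250, 186, 154, 151, 151, 152, 152, 151, 152, 153, 152, 151, 152, 152, 150, 153, 156, 160, 164, 162, 155, 152, 153, 151, 151, 152, 150, 153, 208, 255, 255, 255, 255, 255]
202 [135, 135, 136, 135, 133, 133, 134, 134, 133, 140, 199, 251, 255, 255, 255, 254, 227, 170, 151, 149, 151, 152, 152, 152, 151, 152, 151, 151, 153, 151, 152, 149, 152, 156, 156, 152, 151, 150, 150, 149, 149, 151, 150, 149, 146, 151, 192, 254, 255, 255]
205 [135, 134, 134, 135, 134, 135, 135, 135, 134, 134, 133, 135, 135, 134, 135, 144, 151, 151, 151, 152, 151, 151, 151, 152, 150, 151, 151, 150, 153, 154, 152, 149, 157, 203, 250, 255, 255, 255, 255, 255, 255, 255, 255, 255, 255, 255, 255, 255, 255, 255]
```

>>> play_rows([
  [-0.3, -1.1, 15, 0, 0, -0.2],
  [0, 0, 25, 0, 0, 0],
  [0, 0, 22, 0, 0, 0],
  [0, 0, 15, 0, 0, 0],
  [0, 0, 7, 0, 0, 0],
])

```text
time: 20.72
tool_pos: [0.5119, -0.0882, 0.1402]
tool_rot: [-0.002, -0.063, 0.998, 0.001]
contact_force: [-0.1, 0.3, -2.3]
gripper_width: 0.077
grasp_force: 60.9
```

>>> play_rows([
  [0, 0, 2, 0, 0, 0],
  [0, 0, 0, 0, 0, 0],
  [0, 0, 0, 0, 0, 0],
  [0, 0, 0, 0, 0, 0],
])

```text
time: 21.05
tool_pos: [0.5146, -0.089, 0.1428]
tool_rot: [0.001, -0.063, 0.998, -0.001]
contact_force: [-0.6, -0.3, -1.4]
gripper_width: 0.082
grasp_force: 60.9
```

Run:
```python
from h import *
s=manip.state();print(s["time"],s["tool_pos"],s["gripper_width"],s["contact_force"],s["ft_torque"]);print(go(.51325,-.08855,.1184,97.13),rot(s).round(4).tolist())
f=grab("side");g=f["image"]
cv2.imwrite("pics/s9c.png",cv2.resize(g[150:250,220:345,::-1],(750,600),interpolation=cv2.INTER_CUBIC))
```

```text
21.05 [ 0.51455107 -0.0889835   0.14276063] 0.08248475778962884 [-0.58135117 -0.2816306  -1.43178939] [ 0.01490826 -0.01387612 -0.01551565]
[[1.3, 0.6, 24.4], np.float64(0.1)] [[-0.992, -0.1261, 0.0026], [-0.1261, 0.992, -0.0008], [-0.0025, -0.0012, -1.0]]
```

View pics/s9c.png

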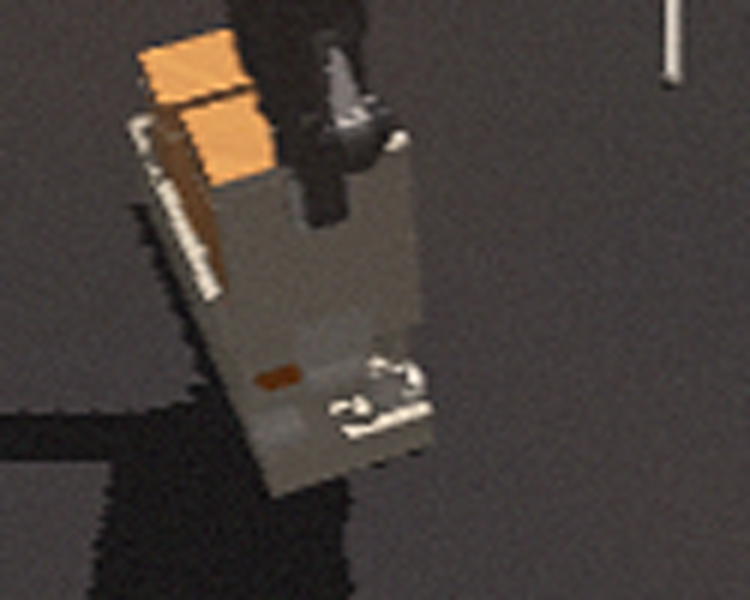

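The crop shows the gate upright over the hinge, its knuckle (338,350) above the gap between the fixed knuckles (280,425) and (410,375). I'm lowering it gently.

>>> play_rows([
  [1.3, 0.6, 4, 0, 0, 0],
  [0, 0, 4, 0, 0, 0],
  [0, 0, 2, 0, 0, 0],
  [0, 0, 0, 0, 0, 0],
  [0, 0, 0, 0, 0, 0],
])

```text
time: 21.52
tool_pos: [0.5119, -0.0881, 0.1307]
tool_rot: [-0.0, -0.063, 0.998, 0.0]
contact_force: [-0.1, -0.5, -1.6]
gripper_width: 0.079
grasp_force: 60.9
```

>>> play_rows([
  [0, 0, 2, 0, 0, 0],
  [0, 0, 2, 0, 0, 0],
  [0, 0, 0, 0, 0, 0],
  [0, 0, 0, 0, 0, 0],
])

```text
time: 21.85
tool_pos: [0.5121, -0.0882, 0.1269]
tool_rot: [-0.0, -0.063, 0.998, 0.0]
contact_force: [1.1, -0.3, -0.7]
gripper_width: 0.08
grasp_force: 60.9
```

>>> play_rows([
  [0, 0, 2, 0, 0, 0],
  [0, 0, 2, 0, 0, 0],
  [0, 0, 0, 0, 0, 0],
  [0, 0, 0, 0, 0, 0],
])

```text
time: 22.18
tool_pos: [0.512, -0.0882, 0.1228]
tool_rot: [-0.0, -0.063, 0.998, 0.0]
contact_force: [0.4, -0.6, -1.8]
gripper_width: 0.081
grasp_force: 60.9
```

>>> play_rows([
  [0, 0, 2, 0, 0, 0],
  [0, 0, 1, 0, 0, 0],
  [0, 0, 0, 0, 0, 0],
  [0, 0, 0, 0, 0, 0],
])

```text
time: 22.52
tool_pos: [0.5121, -0.0882, 0.12]
tool_rot: [-0.0, -0.063, 0.998, 0.0]
contact_force: [-0.3, -0.4, -1.8]
gripper_width: 0.081
grasp_force: 60.9
```

>>> play_rows([
  [0, 0, 1.4, 0, 0, 0],
  [0, 0, 0, 0, 0, 0],
  [0, 0, 0, 0, 0, 0],
])

```text
time: 22.77
tool_pos: [0.5121, -0.0882, 0.1187]
tool_rot: [-0.0, -0.063, 0.998, 0.0]
contact_force: [-0.6, 0.8, -1.5]
gripper_width: 0.081
grasp_force: 60.9
```

>>> play_rows([
  [0, 0, 0.7, 0, 0, 0],
  [0, 0, 0, 0, 0, 0],
  [0, 0, 0, 0, 0, 0],
])

```text
time: 23.02
tool_pos: [0.5122, -0.0882, 0.118]
tool_rot: [-0.0, -0.063, 0.998, 0.0]
contact_force: [0.1, -0.1, -0.9]
gripper_width: 0.074
grasp_force: 60.9
```

>>> play_rows([
  [0, 0, 0.7, 0, 0, 0],
  [0, 0, 0, 0, 0, 0],
  [0, 0, 0, 0, 0, 0],
])

```text
time: 23.27
tool_pos: [0.5123, -0.0883, 0.1175]
tool_rot: [0.0, -0.063, 0.998, -0.0]
contact_force: [0.1, -0.6, -0.7]
gripper_width: 0.077
grasp_force: 61.2
```

>>> play_rows([
  [0, 0, 0.7, 0, 0, 0],
  [0, 0, 0, 0, 0, 0],
  [0, 0, 0, 0, 0, 0],
])

```text
time: 23.52
tool_pos: [0.5126, -0.0883, 0.1174]
tool_rot: [0.0, -0.063, 0.998, -0.0]
contact_force: [-1.9, 1.0, 5.0]
gripper_width: 0.078
grasp_force: 61.7
```

>>> play_rows([
  [0, 0, -1.9, 0, 0, 0],
  [0, 0, 0, 0, 0, 0],
  [1.5, 0, 0, 0, 0, 0],
  [0, 0, 0, 0, 0, 0],
  [0, 0, 0, 0, 0, 0],
])

```text
time: 23.93
tool_pos: [0.5105, -0.0883, 0.1181]
tool_rot: [-0.0, -0.063, 0.998, 0.0]
contact_force: [1.3, 1.3, -1.9]
gripper_width: 0.082
grasp_force: 60.9
```

>>> play_rows([
  [1, 0, 0, 0, 0, 0],
  [0, 0, 0, 0, 0, 0],
  [0, 0, 0, 0, 0, 0],
])

```text
time: 24.18
tool_pos: [0.51, -0.0885, 0.1185]
tool_rot: [0.001, -0.063, 0.998, 0.0]
contact_force: [2.1, -0.4, -3.0]
gripper_width: 0.077
grasp_force: 60.8
```

>>> play_rows([
  [1, 0, 0, 0, 0, 0],
  [0, 0, 0, 0, 0, 0],
  [0, 0, 0, 0, 0, 0],
])

```text
time: 24.43
tool_pos: [0.5094, -0.0886, 0.1187]
tool_rot: [0.001, -0.063, 0.998, 0.0]
contact_force: [4.9, 0.3, -4.0]
gripper_width: 0.076
grasp_force: 60.5
```

>>> play_rows([
  [0.7, 0, 0, 0, 0, 0],
  [0, 0, 0, 0, 0, 0],
  [0, 0, 0, 0, 0, 0],
])

```text
time: 24.68
tool_pos: [0.5087, -0.0887, 0.1188]
tool_rot: [0.001, -0.063, 0.998, 0.0]
contact_force: [5.3, 0.7, -3.1]
gripper_width: 0.081
grasp_force: 60.5
```

>>> play_rows([
  [-3, 0, 0, 0, 0, 0],
  [-2, 0, 0, 0, 0, 0],
  [0, 0, 0, 0, 0, 0],
  [0, 0, 0, 0, 0, 0],
])

```text
time: 25.02
tool_pos: [0.5124, -0.0882, 0.1182]
tool_rot: [-0.001, -0.063, 0.998, 0.0]
contact_force: [-0.5, -0.4, -1.8]
gripper_width: 0.08
grasp_force: 60.9
```

Run:
```python
from h import *
s=manip.state();print(s["time"],s["tool_pos"],s["contact_force"],s["ft_torque"],rot(s).round(4).tolist())
f=grab("wrist","w10");g=f["image"].astype(int).sum(2)//3;T=rot(s);p=s["tool_pos"]
np.set_printoptions(linewidth=300)
for z in(85.4,30):
    print(z,proj(f,[p+T@np.array([35.9,y,z])/1e3 for y in(-4,4)]).round(1).tolist())
# same patch in the earlier (free) wrist picture against now: rows at the top of the gate edge, column 314 & 318
o=cv2.imread("pics/w8.png").astype(int).sum(2)//3
for c in(313,316,319):
    print("old",c,o[160:215,c].tolist());print("new",c,g[160:215,c].tolist())
```

```text
25.0167 [ 0.51239888 -0.08818591  0.11819195] [-0.48405279 -0.38164667 -1.79269285] [ 0.01977313 -0.05164138 -0.00942465] [[-0.992, -0.1265, -0.0022], [-0.1265, 0.992, -0.0001], [0.0022, 0.0002, -1.0]]
85.4 [[310.9, 168.9], [321.1, 168.9]]
30 [[309.0, 187.5], [322.6, 187.5]]
old 313 [186, 186, 184, 185, 185, 186, 182, 179, 168, 159, 153, 152, 152, 151, 151, 150, 150, 151, 152, 152, 151, 152, 152, 152, 152, 151, 150, 150, 151, 151, 152, 150, 152, 151, 152, 152, 151, 152, 150, 152, 151, 152, 152, 151, 152, 152, 152, 151, 155, 160, 170, 173, 175, 175, 174]
new 313 [47, 47, 48, 54, 71, 93, 106, 114, 118, 118, 114, 109, 108, 107, 107, 110, 106, 108, 108, 106, 107, 108, 108, 107, 108, 106, 108, 107, 107, 109, 106, 106, 107, 107, 106, 108, 106, 108, 106, 108, 106, 107, 109, 106, 107, 108, 109, 106, 108, 116, 121, 123, 124, 125, 124]
old 316 [188, 189, 188, 189, 187, 187, 187, 185, 175, 160, 152, 148, 152, 152, 151, 150, 152, 153, 150, 153, 152, 151, 151, 152, 152, 151, 152, 152, 153, 151, 151, 152, 153, 152, 152, 152, 151, 151, 152, 152, 152, 151, 151, 150, 151, 152, 151, 151, 153, 160, 169
[... 161 characters left out ...]
07, 107, 109, 106, 107, 107, 108, 105, 107, 107, 110, 108, 107, 109, 107, 105, 107, 108, 105, 107, 108, 109, 115, 122, 124, 124, 125, 126]
old 319 [181, 180, 179, 179, 185, 229, 255, 255, 255, 240, 173, 150, 150, 151, 152, 151, 151, 151, 151, 153, 152, 151, 152, 152, 151, 151, 152, 151, 151, 150, 152, 152, 151, 154, 152, 152, 152, 151, 151, 152, 153, 152, 152, 152, 152, 150, 152, 152, 155, 160, 169, 173, 173, 176, 176]
new 319 [49, 46, 48, 55, 70, 92, 106, 114, 114, 114, 111, 108, 106, 107, 107, 106, 108, 106, 107, 107, 107, 107, 107, 106, 107, 107, 108, 106, 107, 107, 106, 108, 107, 109, 106, 108, 107, 108, 108, 107, 106, 107, 108, 107, 108, 108, 107, 109, 111, 115, 121, 124, 124, 125, 126]
```

>>> play_rows([
  [-1.5, 0, 0, 0, 0, 0],
  [-0.8, 0, 0, 0, 0, 0],
  [0, 0, 0, 0, 0, 0],
  [0, 0, 0, 0, 0, 0],
])

```text
time: 25.4
tool_pos: [0.5153, -0.0879, 0.1185]
tool_rot: [-0.0, -0.063, 0.998, -0.0]
contact_force: [-0.4, -0.1, -0.7]
gripper_width: 0.081
grasp_force: 60.9
```

>>> play_rows([
  [-0.6, 0, 0, 0, 0, 0],
  [0, 0, 0, 0, 0, 0],
  [0, 0, 0, 0, 0, 0],
])

```text
time: 25.65
tool_pos: [0.5158, -0.0878, 0.1185]
tool_rot: [-0.0, -0.063, 0.998, 0.0]
contact_force: [0.0, -0.4, -0.9]
gripper_width: 0.077
grasp_force: 60.9
```

>>> play_rows([
  [-0.6, 0, 0, 0, 0, 0],
  [0, 0, 0, 0, 0, 0],
  [0, 0, 0, 0, 0, 0],
])

```text
time: 25.9
tool_pos: [0.5162, -0.0877, 0.1184]
tool_rot: [-0.0, -0.063, 0.998, -0.0]
contact_force: [-2.1, 0.3, -0.5]
gripper_width: 0.074
grasp_force: 61.0
```

Run:
```python
from h import *
s=manip.state();print(s["time"],s["tool_pos"],s["contact_force"],s["ft_torque"])
```

```text
25.9 [ 0.51615304 -0.08771582  0.11841855] [-2.11995244  0.29594761 -0.4535755 ] [-0.0743991   0.37916909 -0.04593006]
```

>>> play_rows([
  [3, 0, 0, 0, 0, 0],
  [0, 0, 0, 0, 0, 0],
  [0, 0, 0, 0, 0, 0],
  [0, 0, 0, 0, 0, 0],
])

```text
time: 26.23
tool_pos: [0.5136, -0.0881, 0.1186]
tool_rot: [0.0, -0.063, 0.998, -0.0]
contact_force: [-0.2, -0.9, -1.4]
gripper_width: 0.081
grasp_force: 60.9
```

>>> play_rows([
  [0, 1, 0, 0, 0, 0],
  [0, 0, 0, 0, 0, 0],
  [0, 0, 0, 0, 0, 0],
])

```text
time: 26.48
tool_pos: [0.5134, -0.087, 0.1185]
tool_rot: [0.0, -0.063, 0.998, -0.0]
contact_force: [0.4, -0.5, -2.0]
gripper_width: 0.076
grasp_force: 60.9
```

>>> play_rows([
  [0, 0.6, 0, 0, 0, 0],
  [0, 0, 0, 0, 0, 0],
  [0, 0, 0, 0, 0, 0],
])

```text
time: 26.73
tool_pos: [0.5134, -0.0866, 0.1186]
tool_rot: [0.0, -0.063, 0.998, -0.0]
contact_force: [0.7, -0.3, -0.4]
gripper_width: 0.078
grasp_force: 60.9
```

>>> play_rows([
  [0, 0.6, 0, 0, 0, 0],
  [0, 0, 0, 0, 0, 0],
  [0, 0, 0, 0, 0, 0],
])

```text
time: 26.98
tool_pos: [0.5133, -0.0862, 0.1186]
tool_rot: [0.0, -0.063, 0.998, -0.0]
contact_force: [-0.0, -2.0, -1.0]
gripper_width: 0.081
grasp_force: 60.8
```

>>> play_rows([
  [0, 0.5, 0, 0, 0, 0],
  [0, 0, 0, 0, 0, 0],
  [0, 0, 0, 0, 0, 0],
])

```text
time: 27.23
tool_pos: [0.5133, -0.0858, 0.1186]
tool_rot: [0.0, -0.063, 0.998, -0.001]
contact_force: [0.6, -2.8, -1.7]
gripper_width: 0.071
grasp_force: 60.8
```

>>> play_rows([
  [0, -3, 0, 0, 0, 0],
  [0, -0.9, 0, 0, 0, 0],
  [0, 0, 0, 0, 0, 0],
  [0, 0, 0, 0, 0, 0],
])

```text
time: 27.57
tool_pos: [0.5135, -0.0889, 0.1184]
tool_rot: [-0.0, -0.063, 0.998, 0.001]
contact_force: [-0.3, -0.4, -0.4]
gripper_width: 0.076
grasp_force: 60.9
```

>>> play_rows([
  [0, -0.6, 0, 0, 0, 0],
  [0, 0, 0, 0, 0, 0],
  [0, 0, 0, 0, 0, 0],
])

```text
time: 27.82
tool_pos: [0.5137, -0.0897, 0.1185]
tool_rot: [-0.0, -0.063, 0.998, 0.0]
contact_force: [1.1, -0.3, -1.6]
gripper_width: 0.082
grasp_force: 60.9
```

>>> play_rows([
  [0, -0.5, 0, 0, 0, 0],
  [0, 0, 0, 0, 0, 0],
  [0, 0, 0, 0, 0, 0],
])

```text
time: 28.07
tool_pos: [0.5138, -0.0903, 0.1185]
tool_rot: [-0.0, -0.063, 0.998, 0.0]
contact_force: [-0.9, 0.3, -1.3]
gripper_width: 0.081
grasp_force: 60.9
```

>>> play_rows([
  [0, -0.5, 0, 0, 0, 0],
  [0, 0, 0, 0, 0, 0],
  [0, 0, 0, 0, 0, 0],
])

```text
time: 28.32
tool_pos: [0.5138, -0.0909, 0.1185]
tool_rot: [0.0, -0.063, 0.998, 0.0]
contact_force: [0.1, -0.1, -1.2]
gripper_width: 0.077
grasp_force: 60.9
```

>>> play_rows([
  [0, -0.4, 0, 0, 0, 0],
  [0, 0, 0, 0, 0, 0],
  [0, 0, 0, 0, 0, 0],
])

```text
time: 28.57
tool_pos: [0.5139, -0.0913, 0.1185]
tool_rot: [-0.0, -0.063, 0.998, 0.0]
contact_force: [0.3, -0.5, -0.7]
gripper_width: 0.079
grasp_force: 60.9
```

>>> play_rows([
  [0, -0.5, 0, 0, 0, 0],
  [0, 0, 0, 0, 0, 0],
  [0, 0, 0, 0, 0, 0],
])

```text
time: 28.82
tool_pos: [0.5139, -0.0917, 0.1185]
tool_rot: [-0.0, -0.063, 0.998, 0.0]
contact_force: [-0.4, -0.3, -0.5]
gripper_width: 0.08
grasp_force: 60.9
```

Run:
```python
from h import *
s=manip.state();print(s["time"],s["tool_pos"],s["contact_force"],s["ft_torque"],rot(s).round(4).tolist())
```

```text
28.8167 [ 0.51393865 -0.09174964  0.11849776] [-0.40079135 -0.25936534 -0.48595243] [0.03834014 0.00666604 0.01246327] [[-0.992, -0.1262, -0.0001], [-0.1262, 0.992, 0.0001], [0.0001, 0.0001, -1.0]]
```

>>> play_rows([
  [0, -0.6, 0, 0, 0, 0],
  [0, 0, 0, 0, 0, 0],
  [0, 0, 0, 0, 0, 0],
])

```text
time: 29.07
tool_pos: [0.514, -0.0921, 0.1185]
tool_rot: [-0.0, -0.063, 0.998, 0.0]
contact_force: [0.2, 0.9, -0.1]
gripper_width: 0.076
grasp_force: 60.9
```

Run:
```python
from h import *
s=manip.state();print(s["time"],s["tool_pos"],s["contact_force"],s["ft_torque"])
f=grab("wrist","w11");g=f["image"].astype(int).sum(2)//3
T=rot(s);p=s["tool_pos"]
for z in(85.4,60,30,10):
    a=proj(f,[p+T@np.array([35.9,y,z])/1e3 for y in(-4,4)]).round(1);r=int(a[0,1])+2;print(z,a[:,0].tolist(),r,g[r,302:330].tolist())
```

```text
29.0667 [ 0.51399818 -0.09213786  0.118506  ] [ 0.18736241  0.92854128 -0.12241498] [0.37407958 0.00849734 0.01528394]
85.4 [310.9, 321.1] 170 [119, 126, 128, 126, 127, 126, 126, 126, 129, 121, 116, 111, 108, 107, 107, 109, 109, 111, 111, 113, 117, 125, 128, 127, 126, 126, 125, 122]
60 [310.2, 321.7] 178 [114, 124, 125, 127, 126, 124, 123, 124, 124, 117, 110, 107, 107, 106, 107, 109, 106, 106, 106, 105, 112, 123, 130, 130, 128, 126, 123, 123]
30 [309.0, 322.6] 189 [114, 125, 125, 125, 125, 122, 120, 119, 114, 108, 108, 107, 107, 108, 108, 107, 106, 108, 109, 107, 108, 112, 123, 129, 127, 125, 123, 123]
10 [308.0, 323.3] 199 [116, 124, 125, 125, 127, 124, 120, 111, 108, 106, 107, 107, 109, 109, 107, 106, 106, 107, 109, 108, 107, 108, 109, 115, 119, 124, 124, 126]
```

>>> play_rows([
  [0, 2.5, 0, 0, 0, 0],
  [0, 2.5, 0, 0, 0, 0],
  [0, 0, 0, 0, 0, 0],
  [0, 0, 0, 0, 0, 0],
])

```text
time: 29.45
tool_pos: [0.5134, -0.0873, 0.1185]
tool_rot: [-0.0, -0.063, 0.998, -0.0]
contact_force: [0.9, -0.7, -1.2]
gripper_width: 0.078
grasp_force: 60.9
```

```bash
cat > t.py <<'E'
from h import *
s=manip.state();print(s["time"],s["tool_pos"].round(5),s["contact_force"].round(2),s["ft_torque"].round(3))
E
python3 t.py
```

```text
29.45 [ 0.51337 -0.08729  0.11851] [ 0.89 -0.67 -1.24] [-0.    -0.012 -0.069]
```

>>> play_rows([
  [0, 0.5, 0, 0, 0, 0],
  [0, 0, 0, 0, 0, 0],
  [0, 0, 0, 0, 0, 0],
])

```text
time: 29.7
tool_pos: [0.5134, -0.0869, 0.1186]
tool_rot: [0.0, -0.063, 0.998, -0.0]
contact_force: [-0.1, 0.3, -0.3]
gripper_width: 0.08
grasp_force: 60.9
```

```bash
python3 t.py
```

```text
29.7 [ 0.51336 -0.08694  0.11855] [-0.14  0.25 -0.33] [-0.001 -0.046  0.004]
```

>>> play_rows([
  [0, 0.5, 0, 0, 0, 0],
  [0, 0, 0, 0, 0, 0],
  [0, 0, 0, 0, 0, 0],
])

```text
time: 29.95
tool_pos: [0.5133, -0.0866, 0.1186]
tool_rot: [0.0, -0.063, 0.998, -0.0]
contact_force: [-0.6, -1.5, -1.0]
gripper_width: 0.078
grasp_force: 60.8
```

```bash
python3 t.py
```

```text
29.95 [ 0.51333 -0.08657  0.1186 ] [-0.64 -1.54 -1.04] [-0.27  -0.011  0.015]
```

>>> play_rows([
  [0, 0.5, 0, 0, 0, 0],
  [0, 0, 0, 0, 0, 0],
  [0, 0, 0, 0, 0, 0],
])

```text
time: 30.2
tool_pos: [0.5133, -0.0862, 0.1186]
tool_rot: [0.0, -0.063, 0.998, -0.0]
contact_force: [-0.7, -1.9, -1.4]
gripper_width: 0.08
grasp_force: 60.8
```

```bash
python3 t.py
```

```text
30.2 [ 0.51329 -0.08625  0.11861] [-0.67 -1.87 -1.42] [-0.525 -0.024 -0.007]
```

>>> play_rows([
  [0, -2.9, 0.1, 0, 0, 0],
  [0, 0, 0, 0, 0, 0],
  [0, 0, 0, 0, 0, 0],
  [0, 0, 0, 0, 0, 0],
])

```text
time: 30.53
tool_pos: [0.5135, -0.0886, 0.1183]
tool_rot: [-0.0, -0.063, 0.998, 0.0]
contact_force: [-0.3, -0.5, -1.5]
gripper_width: 0.078
grasp_force: 60.9
```

```bash
python3 t.py; python3 -c "
from h import *
print(go(.5131,-.0891,.1184,97.13),rot(manip.state()).round(4).tolist())"
```

```text
30.5333 [ 0.51348 -0.08858  0.11832] [-0.3  -0.46 -1.53] [-0.018 -0.024 -0.046]
[[0.4, -0.5, -0.1], np.float64(0.1)] [[-0.992, -0.1261, -0.0003], [-0.1261, 0.992, 0.0006], [0.0002, 0.0006, -1.0]]
```

>>> play_rows([
  [0.4, -0.4, -0.1, 0, 0, 0],
  [0, 0, 0, 0, 0, 0],
  [0, 0, 0, 0, 0, 0],
  [0, 0, 0, 0, 0, 0],
  [0, 0, 0, 0, 0, 0],
])

```text
time: 30.95
tool_pos: [0.5132, -0.0892, 0.1185]
tool_rot: [0.0, -0.063, 0.998, 0.0]
contact_force: [0.3, 0.1, -2.0]
gripper_width: 0.08
grasp_force: 60.9
```

>>> play_rows([
  [0, 0, 0, 0, 0, 0],
  [0, 0, 0, 0, 0, 0],
  [0, 0, 0, 0, 0, 0],
  [0, 0, 0, 0, 0, 0],
  [0, 0, 0, 0, 0, 0],
])

```text
time: 31.37
tool_pos: [0.5133, -0.0892, 0.1186]
tool_rot: [0.0, -0.063, 0.998, -0.0]
contact_force: [0.1, -0.3, -1.7]
gripper_width: 0.077
grasp_force: 60.9
```

```bash
python3 t.py
python3 - <<'E'
from h import *
s=manip.state();f=grab("wrist","w12");g=f["image"].astype(int).sum(2)//3;T=rot(s);p=s["tool_pos"]
print(T.round(4).tolist())
print(proj(f,[p+T@np.array([35.9,0,z])/1e3 for z in(85.4,-10)]).round(1).tolist(),g[163:213:1,316].tolist())
# carton + jar still upright: top centres
h=f["hsv"]
for s_,c,k in comps((h[...,0]>5)&(h[...,0]<28)&(h[...,1]>50)&(h[...,2]>150),150):print(s_,rect(f,k,.084))
E
```

```text
31.3667 [ 0.51325 -0.08921  0.11855] [ 0.13 -0.26 -1.68] [0.065 0.039 0.002]
[[-0.992, -0.1263, 0.0], [-0.1263, 0.992, -0.0], [-0.0, -0.0, -1.0]]
[[316.0, 168.9], [315.5, 210.7]] [72, 93, 108, 117, 125, 127, 120, 114, 107, 109, 109, 108, 107, 108, 107, 109, 108, 107, 107, 107, 106, 107, 108, 106, 107, 107, 107, 107, 107, 107, 106, 107, 108, 105, 107, 108, 106, 108, 106, 106, 108, 107, 108, 108, 107, 110, 114, 121, 124, 126]
[75, 158, 38, 21, 291] (array([ 483.8, -229.7]), array([12.3, 23.9]), 7.1)
[35, 179, 112, 100, 4257] (array([ 525.5, -229.2]), array([64.5, 76.3]), 13.5)
[493, 200, 68, 72, 3636] (array([494.7,  46.8]), array([50.9, 35. ]), 7.1)
[416, 208, 83, 53, 3862] (array([4.988e+02, 4.000e-01]), array([36.7, 48.9]), 6.9)
[14, 265, 42, 33, 643] (array([ 571.5, -281.7]), array([27.9, 16.2]), 65.8)
```

```bash
python3 -c "
from plant import manip
print(manip.job_done())"
```

```text
the job is handed in; nothing more can be done
None
```

I handed in the job at about 31.4 s: the carton and jar stand upright in the carrier beside the slide box, and the gripper holds the gate upright and still at the hinge. Its knuckle sits between the two fixed ones, and by touch checks the holes line up to about half a millimetre; no judging result came back.

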